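Return the dryer mallet to its code-locked holder

ROBOT

A 6-joint arm with a two-finger parallel gripper is mounted at the origin on the work surface. World frame = base frame: x ahead of the robot, y to its left, z up, the work surface at z = 0. Lengths are in m, angles in rad, forces in N, time in s.
With the tool pointing down it reaches from about 0.425 to 0.95 m from the base axis. Payload 3.5 kg.
Tool frame: the origin (TCP) lies at the very end of the fingers, on their centre line; the grasp point (between the pads) lies ctrl.grip_point_offset behind it (ctrl.grip_point_offset is the distance from the TCP to the grasp point, in m); z points along the fingers, y is the direction in which the jaws open and shut (so a half turn about z gives the same grasp; the last joint's range is limited). The gripper opens to 85 mm and grips with 20 to 120 N. Pads are 22 mm wide; open, the fingers measure 114 mm over their backs; the gripper's body (76 mm by 85 mm) begins 54 mm behind the grasp point. The pads swing forward as they close: fully open they stand 13 mm farther back than shut.
Start: joints at [-1.463, 0.286, 1.577, -0, 1.279, -0.15], TCP at [0.172, -0.653, 0.231] pointing down, gripper open.
Joint ranges: [-2.77, 2.77], [-0.9, 2.22], [0.21, 2.48], [-1.53, 4.67], [0.24, 2.81], [-2.84, 2.84]. Speed limits (rad/s): [2.79, 2.79, 3.14, 3.14, 3.14, 3.14].

INTERFACE

Orientations are given as a unit quaternion [x, y, z, w].
In Python, from plant import telemetry, imaging, ticket, finder, ctrl gives the robot as it stands. The module is installed in compiled form; this text tells all that it offers.
- The arm moves only by the shell command python3 -m crank 'ROWS' [FORCE]. ROWS is JSON, a list of rows, each a list of 7 numbers: the shift along the tool's x, y, z scaled (see below), then the turn, a rotation vector about the tool's x, y, z scaled (see below), then the opening, from 0 (shut) to 1 (fully open). A call has 1 to 12 rows; each row is the pose to reach, as a shift and turn from the pose commanded when the call began, along the tool's axes at that moment; what a row does not reach only later rows make up. The controller multiplies each number of a shift by 0.15 m and each number of a turn by 90 degrees. A row lasts 1/10 s, in which the tool goes at most 50 mm and 8.59 degrees, less where a joint would pass 70% of its speed; a pose out of reach is approached as far as the arm can. A call with a number of a shift or a turn outside -1 to 1 is refused whole. A call with a gripper value outside its range is refused whole. The fingers move at their own pace and stop on an object; FORCE is the grip in N (left out, the last holds). Time passes only in rows, so rows that repeat a pose let the fingers close. It gives the time, the measured TCP pose, the force and the opening at its end, in the units of the state.
- telemetry.get_state(): the state, without advancing time (a new reading comes with each control period).
- imaging.read_camera(name): name is "scene" or "side" or "wrist"; returns a dict with "pixels" (480x640x3 uint8, red, green, blue), "vfov" (degrees; the focal length in pixels is half the picture's height over the tangent of half this angle, whatever the lens; pixels are square), "cx", "cy" (the principal point, pixels), "rvec" (rotation vector, rad) and "tvec" (3), from world to camera coordinates, as OpenCV has them. Camera axes: x right, y down, z forward; pixel columns grow to the right and rows downward; lengths in m; the calibration is good to about 2 mm. A picture is of the moment at which its call begins. There is no depth.
- ticket.sign_off(): hands the job in, once; it reports no verdict.
Trained networks look in a picture, given as the dict that the camera call returned (one of the last four; its "shot" number tells which), for a name from the list of things; names that differ only in an ending like _2 or _b are one class to them, and where a whole thing is asked for, a point or a joint stands for the part that bears it (a point fixed in the world has none). Each returns a list of dicts, best first, with "confidence" (0 to 1); they miss things now and then, are a little off and sometimes report something else, mostly with a low value. They report only what shows in the picture. A call takes as long as a camera call.
- finder.masks_of(label, picture): "pixels" (480x640 bool, what is visible of it) and "extent" ([left, top, right, bottom] in pixels, round what is visible of it).
- finder.pinpoint(label, picture): "location" ([row, column] in pixels: a listed point, or the origin of a listed thing).
The state is a dict: "time": time; "qpos": joint angles; "dq": joint speeds; "joint_efforts": joint torques, N m; "eef_pos": TCP position; "tcp_rot": TCP orientation; "contact_force": force on the tool from outside, world axes, zero at the start; "wrist_torque": the same for the moment, N m; "opening": opening from 0.0 (shut) to 1.0 (fully open).
Only numpy, scipy, OpenCV 4.12 (cv2) and the standard library are available. Lean on these libraries where they do the work, as an engineer would, in place of code of your own. Each camera call takes 0.05 s, during which the arm holds its last target.

TASK

Put the mallet back in its locked holder: roll the three thumbwheels so that they show 4-7-2 on the read line (left to right as seen from the robot's side), then draw the lock bar by its handle all the way out to the right. Hang the mallet in the ring, handle first, until its head rests squarely on it, and let go. Leave the bar drawn and the code showing for the supervisor's check, and do not knock or shift anything else on the bench.

Things in the scene. Friction and masses are not known exactly. Their poses are not given: they have to be found in the camera images.
- rack: the mallet holder: a fixed steel pedestal box 90 mm deep, 172 mm wide, deck at 180 mm; origin on the bench under its middle. Its axes: x from its front (robot's side) to its back, y to its left (towards the ring), z up. On its deck stand three equal white thumbwheels on one axle; the ring sticks out on its left, the lock bar's handle on its right
- lock_centre (a point): the axle line at the middle wheel, 200 mm above the bench, with the holder's axes. Two round end plates, 6 mm thick, at y = +83 and -83 mm, 36 mm high above the axle, each carry a black mark on top: the read line runs across the very tops of the wheels between these marks
- left_axle (a point): centre of the left wheel, on the axle, y = +44 mm from the middle wheel. Every wheel is 76 mm in diameter and 15 mm wide and stands 38 mm above the axle. Between the wheels are 29 mm of free space down to the deck (20 mm below the axle), but for the 12 mm lock bar along the axle; 28 mm is free beside the end plates
- middle_axle (a point): centre of the middle wheel, on the axle. Black digits 0 to 9, 13 mm tall, run round each rim, with a 2 mm rib between each two; upright for a reader on the robot's side, 1 follows 0 towards the robot. A wheel can be pinched across its two flat sides and carried round an arc about the axle, or rolled by its ribs
- right_axle (a point): centre of the right wheel, on the axle, y = -44 mm from the middle wheel. Pinched fingers resist turning against the flat sides (up to about 15 N): let the hand lean along with the wheel, or carry on a little until the digit has come up
- wheel_left (a joint): turn of the left thumbwheel, rad. 0 = digit 0 at the read line; +0.6283 (36 degrees) per digit as the wheel's top rolls away from the robot: digit d is on the line at d x 0.6283, give or take whole turns. Endless, no clicks, light drag (about 2 N at the rim), stays where left. The code wants 4 here
- wheel_middle (a joint): turn of the middle thumbwheel, rad. 0 = digit 0 at the read line; +0.6283 (36 degrees) per digit as the wheel's top rolls away from the robot: digit d is on the line at d x 0.6283, give or take whole turns. Endless, no clicks, light drag (about 2 N at the rim), stays where left. The code wants 7 here
- wheel_right (a joint): turn of the right thumbwheel, rad. 0 = digit 0 at the read line; +0.6283 (36 degrees) per digit as the wheel's top rolls away from the robot: digit d is on the line at d x 0.6283, give or take whole turns. Endless, no clicks, light drag (about 2 N at the rim), stays where left. The code wants 2 here
- bar (a joint): slide of the lock bar along the axle, m: 0 = shut (it crosses 54 mm over the ring, its end 35 mm past the ring's axis), 0.100 = stop, fully drawn out to the right (the holder's -y), its end clear of the ring. Drag 2 N; stays where left. It passes only when all three digits stand within about 9 degrees of the read line; otherwise it stops after 1 to 4 mm
- knob (a point): centre of the bar's handle, to grip: an upright square steel stub 18 x 18 mm on the right end of the bar, up to 50 mm above the axle; this point is 30 mm above the axle, at y = -125 mm from the middle wheel while shut, and moves with the bar. The right end plate is then 30 mm away from it
- ring_top (a point): centre of the upper face of the holder's fixed steel ring: bore 35 mm, outer diameter 60 mm, 16 mm thick, 140 mm above the bench, y = +155 mm from the middle wheel, on a short arm from the pedestal. Open below. Axes as the holder's
- mallet_head (a point): centre of the mallet's head: along its own x a block 64 mm long, 44 mm wide (y), 44 mm high, with a round face 12 mm long at each end, 88 mm in all; flat underside 22 mm below this point. The round 24 mm handle with tapered butt reaches 120 mm down (-z) from the underside. About 0.32 kg. Starts upright in the spool, at any yaw
- mallet: the same mallet; origin at the centre of the flat underside of its head, same axes
- spool_mouth (a point): centre of the upper rim of a plain steel pipe spool standing on end, fixed to the bench, far left or far right: 125 mm high, bore 45 mm, flanges 64 mm. The mallet starts in it, handle down, its head resting on the rim
- sample_bottle: bystander: clear glass bottle with blue cap, 54 mm diameter, 130 mm high, in front of the ring; origin under its centre
- reagent_bottle: bystander: amber bottle, 72 mm diameter, 190 mm high, on the side where the spool is not; origin under its centre
- beaker: bystander: glass beaker, 72 mm diameter, 90 mm high, behind the ring; origin under its centre
- clamp: bystander: steel pipe clamp lying flat, about 90 mm across, 18 mm high, under the bar's handle; origin under its centre
- blank_cap: bystander: steel blanking disc, 64 mm diameter, 8 mm high; origin under its centre
- scissors: bystander: brass-handled scissors lying flat in front of the holder, 180 mm long; origin under the pivot
- spanner: bystander: spanner 170 mm long lying flat behind the holder; origin under its middle

How it is judged:
On the way, in this order (a step that is already met when the one before it is completed fails the run):
1. the wheels show 4-7-2 while the bar is still shut ((value of joint wheel_left between -4.0199 and -3.5199 rad or value of joint wheel_left between 2.2633 and 2.7633 rad or value of joint wheel_left between 8.5465 and 9.0465 rad) and (value of joint wheel_middle between -2.135 and -1.635 rad or value of joint wheel_middle between 4.1482 and 4.6482 rad or value of joint wheel_middle between 10.4314 and 10.9314 rad) and (value of joint wheel_right between -5.2765 and -4.7765 rad or value of joint wheel_right between 1.0066 and 1.5066 rad or value of joint wheel_right between 7.2898 and 7.7898 rad) and value of joint bar below 0.01 m), for 0.1 s.
2. the bar is drawn fully out, the code still showing ((value of joint wheel_left between -4.0199 and -3.5199 rad or value of joint wheel_left between 2.2633 and 2.7633 rad or value of joint wheel_left between 8.5465 and 9.0465 rad) and (value of joint wheel_middle between -2.135 and -1.635 rad or value of joint wheel_middle between 4.1482 and 4.6482 rad or value of joint wheel_middle between 10.4314 and 10.9314 rad) and (value of joint wheel_right between -5.2765 and -4.7765 rad or value of joint wheel_right between 1.0066 and 1.5066 rad or value of joint wheel_right between 7.2898 and 7.7898 rad) and value of joint bar above 0.09 m), for 0.1 s.
At the end, for the whole second after the job is handed in: Wheels show 4-7-2 (each within 0.25 rad of the read line), bar drawn out at least 88 mm, and the released mallet rests in the ring, handle down: head centre 14 to 29 mm above the ring's top, within 14 mm of its axis, within 0.2 rad of upright ((value of joint wheel_left between -4.0199 and -3.5199 rad or value of joint wheel_left between 2.2633 and 2.7633 rad or value of joint wheel_left between 8.5465 and 9.0465 rad) and (value of joint wheel_middle between -2.135 and -1.635 rad or value of joint wheel_middle between 4.1482 and 4.6482 rad or value of joint wheel_middle between 10.4314 and 10.9314 rad) and (value of joint wheel_right between -5.2765 and -4.7765 rad or value of joint wheel_right between 1.0066 and 1.5066 rad or value of joint wheel_right between 7.2898 and 7.7898 rad) and horizontal distance between mallet_head and ring_top below 0.014 m and z of mallet_head in the frame of ring_top between 0.014 and 0.029 m and angle between mallet_head's own z axis and vertical below 0.2 rad and value of joint bar above 0.088 m and linear speed of mallet below 0.02 m/s); the robot touches nothing.
It fails at once if a bystander is knocked or shifted by more than 30 mm (distance of any of sample_bottle, reagent_bottle, beaker, clamp, blank_cap, scissors, spanner from where it was at the start of the episode above 0.03 m).
It also fails if it takes over 72 s, if anything falls off the work surface, if the arm or the gripper's body presses on something with over 40 N, if the wrist force passes 120 N, or if a joint passes its speed limit or range.

## Working session

There is one attempt and no reset: what is moved stays moved. The work goes in short steps, Python scripts to look and compute and a shell command to move; the robot and the scene stay as the last step left them, time stands still between calls to the robot, and variables do not carry over. Pictures are saved under pics/ and viewed, and the job is handed in when it is done.

```bash
ls; mkdir -p pics; cat > h.py <<'E'
import numpy as np, cv2
from scipy.spatial.transform import Rotation as R
from plant import telemetry, imaging, ticket, finder, ctrl
def shot(name,fn=None):
    p=imaging.read_camera(name)
    if fn: cv2.imwrite('pics/'+fn,cv2.cvtColor(p['pixels'],cv2.COLOR_RGB2BGR))
    return p
def KM(p):
    f=240/np.tan(np.radians(p['vfov'])/2)
    K=np.array([[f,0,p['cx']],[0,f,p['cy']],[0,0,1]]); M=cv2.Rodrigues(np.array(p['rvec'],float))[0]
    return K,M,np.array(p['tvec'],float)
def ray(p,row,col):
    K,M,t=KM(p); d=M.T@np.linalg.inv(K)@np.array([col,row,1.]); return -M.T@t,d/np.linalg.norm(d)
def atz(p,row,col,z):
    o,d=ray(p,row,col); return o+d*(z-o[2])/d[2]
def proj(p,X):
    K,M,t=KM(p); c=K@(M@np.array(X,float)+t); return c[:2]/c[2]  # col,row
def tri(obs):
    A=np.zeros((3,3));b=np.zeros(3)
    for p,rc in obs:
        o,d=ray(p,*rc);Q=np.eye(3)-np.outer(d,d);A+=Q;b+=Q@o
    return np.linalg.solve(A,b)
def rel(target_pos,target_R=None):
    """shift & turn numbers in tool axes from current pose"""
    s=telemetry.get_state(); Rt=R.from_quat(s['tcp_rot'])
    sh=Rt.inv().apply(np.array(target_pos)-s['eef_pos'])/0.15
    tu=np.zeros(3) if target_R is None else (Rt.inv()*target_R).as_rotvec()/(np.pi/2)
    return np.round(sh,3),np.round(tu,3)
E
python3 - <<'E'
from h import *
print(telemetry.get_state(), ctrl.grip_point_offset)
for n in ['scene','side','wrist']:
    p=shot(n,n+'0.png'); print(n,p['vfov'],p['cx'],p['cy'],p['rvec'],p['tvec'], 'cam pos',ray(p,240,320)[0],p.keys())
    for l in ['rack','lock_centre','left_axle','middle_axle','right_axle','knob','ring_top','mallet_head','spool_mouth','mallet','sample_bottle','reagent_bottle','beaker','clamp','blank_cap','scissors','spanner']:
        r=finder.pinpoint(l,p)
        print(l,[(np.round(x['location'],1).tolist(),round(x['confidence'],2)) for x in r[:2]])
E
```

```text
pics
{'time': 0.0, 'qpos': array([-1.46299880e+00,  2.87165321e-01,  1.57818280e+00, -1.53754493e-05,
        1.27855404e+00, -1.49995119e-01]), 'dq': array([ 1.09370796e-03, -1.53914690e-03,  3.22658891e-04,  5.34900374e-05,
        4.63673529e-04,  1.13322517e-03]), 'joint_efforts': array([ 1.98517246e-04, -4.05986774e+01, -2.92625785e+01, -2.12370414e-04,
        5.83017463e-03,  4.78247543e-06]), 'eef_pos': array([ 0.1720467 , -0.65203506,  0.22994425]), 'tcp_rot': array([ 9.91703417e-01,  1.28541818e-01,  1.70045160e-05, -1.15465084e-03]), 'contact_force': array([ 0.62811523, -0.67124744,  0.25078268]), 'wrist_torque': array([-0.01076892,  0.01814211, -0.0345169 ]), 'opening': 1.0012786382135017} 0.0187
scene 50.88214445326215 316.7552323105826 238.8217143543981 [ 1.25012842  2.42574176 -0.8250531 ] [ 0.3193796  -0.28879587  1.50086112] cam pos [1.11168648 0.40791228 1.01771863] dict_keys(['pixels', 'vfov', 'cx', 'cy', 'rvec', 'tvec', 'shot'])
rack [([278.3, 316.9], 0.78)]
lock_centre [([220.7, 314.8], 0.95)]
left_axle [([226.6, 338.0], 0.88), ([277.7, 317.1], 0.27)]
middle_axle
[... 1293 characters left out ...]
([281.4, 392.3], 0.48)]
beaker [([251.2, 357.3], 0.65), ([448.5, 334.6], 0.17)]
clamp [([335.5, 363.8], 0.81)]
blank_cap [([350.9, 311.9], 0.72)]
scissors [([320.6, 266.8], 0.7)]
spanner [([279.5, 390.7], 0.67), ([201.7, 300.8], 0.34)]
wrist 60.882676518432255 320.8697979779387 238.69417427724602 [-2.31507166  1.78474067  0.23823144] [-0.67460173 -0.03413332  0.37691506] cam pos [ 0.23506953 -0.6360032   0.37223619] dict_keys(['pixels', 'vfov', 'cx', 'cy', 'rvec', 'tvec', 'shot'])
rack []
lock_centre []
left_axle []
middle_axle []
right_axle []
knob []
ring_top []
mallet_head []
spool_mouth []
mallet []
sample_bottle []
reagent_bottle []
beaker []
clamp []
blank_cap []
scissors []
spanner []
```

View pics/scene0.png

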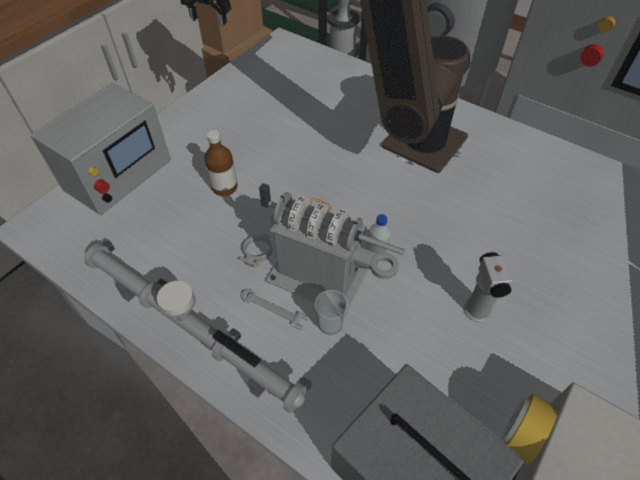

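View pics/side0.png

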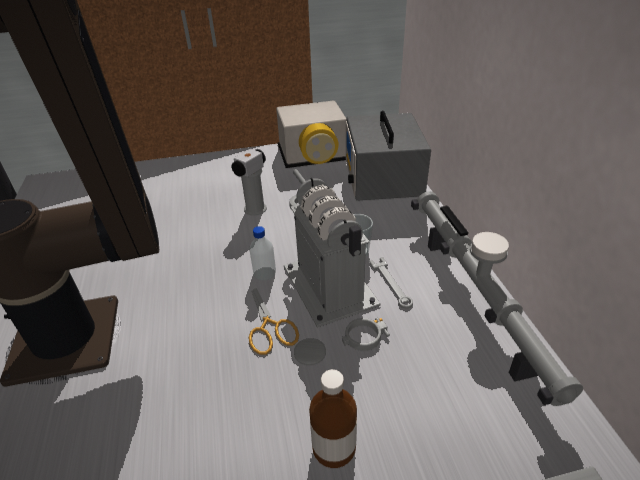

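View pics/wrist0.png

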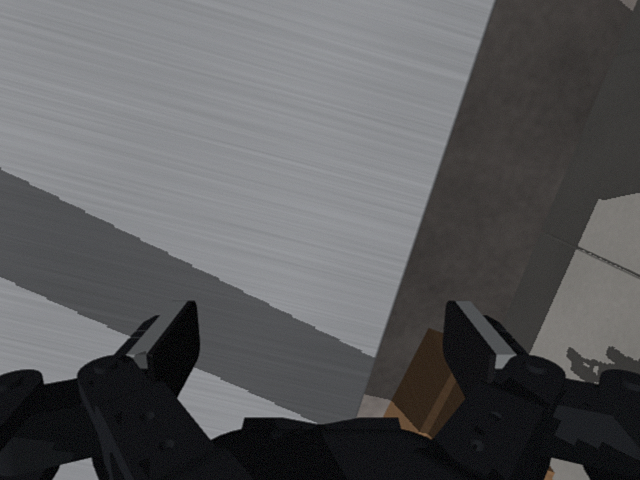

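The scene shot shows the rack at about (315, 240), with the ring at (385, 263) and the mallet in the spool at (492, 280). The side shot agrees: rack at (330, 250), mallet at (250, 180), amber bottle on the right. Next I fit the rack pose.

```bash
cat > fit.py <<'E'
from h import *
from scipy.optimize import least_squares
loc={'rack':(0,0,0),'lock_centre':(0,0,.2),'left_axle':(0,.044,.2),'middle_axle':(0,0,.2),'right_axle':(0,-.044,.2),'knob':(0,-.125,.23),'ring_top':(0,.155,.14)}
def W(v,l): 
    c,s=np.cos(v[2]),np.sin(v[2]); return np.array([v[0]+c*l[0]-s*l[1],v[1]+s*l[0]+c*l[1],l[2]])
if __name__=='__main__':
    obs=[];mo=[];by={}
    for n in ['scene','side']:
        p=shot(n)
        for l in loc:
            for x in finder.pinpoint(l,p):
                if x['confidence']>.5: obs.append((p,l,np.array(x['location'])))
        for l in ['mallet_head','spool_mouth','mallet']:
            for x in finder.pinpoint(l,p): mo.append((p,l,x['location'],x['confidence']))
        for l in ['sample_bottle','reagent_bottle','beaker','clamp','blank_cap','scissors','spanner']:
            for x in finder.pinpoint(l,p):
                print(n,l,np.round(x['location'],1),round(x['confidence'],2),np.round(atz(p,*x['location'],0.0)[:2],3))
    f=lambda v: np.concatenate([proj(p,W(v,loc[l]))[::-1]-r for p,l,r in obs])
    best=least_squares(f,[0.6,0,0.],loss='soft_l1',f_scale=3); print(best.x)
    for (p,l,r),e in zip(obs,f(best.x).reshape(-1,2)): print(p['shot'],l,np.round(e,1))
    Z={'mallet_head':.147,'spool_mouth':.125,'mallet':.125}
    for p,l,r,c in mo: print(l,round(c,2),np.round(r,1),np.round(atz(p,*r,Z[l]),3))
E
python3 fit.py
```

```text
scene sample_bottle [248.2 378.9] 0.71 [0.415 0.095]
scene sample_bottle [307.2 274.3] 0.26 [ 0.699 -0.013]
scene reagent_bottle [191.  221.9] 0.89 [ 0.497 -0.357]
scene beaker [326.9 328.5] 0.64 [0.668 0.117]
scene clamp [249.9 258.4] 0.7 [ 0.593 -0.148]
scene blank_cap [219.3 281. ] 0.57 [ 0.482 -0.163]
scene blank_cap [278.9 495.8] 0.25 [0.331 0.37 ]
scene scissors [275.1 494.2] 0.47 [0.323 0.363]
scene spanner [305.7 273.4] 0.91 [ 0.697 -0.018]
scene spanner [217.8 279.3] 0.65 [ 0.481 -0.17 ]
scene spanner [327.8 330.4] 0.41 [0.667 0.122]
scene spanner [253.3 258.8] 0.21 [ 0.601 -0.14 ]
side sample_bottle [275.1 264.8] 0.79 [0.427 0.086]
side sample_bottle [280.5 392.6] 0.44 [ 0.71  -0.008]
side reagent_bottle [448.1 334.9] 0.71 [ 0.484 -0.364]
side beaker [251.4 359.2] 0.6 [0.666 0.112]
side clamp [338.  361.1] 0.79 [ 0.592 -0.152]
side blank_cap [351.8 310.9] 0.68 [ 0.486 -0.161]
side scissors [322.1 265.4] 0.93 [ 0.409 -0.06 ]
side scissors [157.8 245.9] 0.32 [0.441 0.67 ]
side spanner [278.9 393.4] 0.73 [ 0.714 -0.003]
side spanner [228.  337.3] 0.55 [0.637 0.22 ]
side spanne
[... 244 characters left out ...]
0.4]
5 lock_centre [-2.5 -2.8]
5 left_axle [-1.9 -1.3]
5 middle_axle [ 2.2 -0.6]
5 right_axle [-3.   0.3]
5 right_axle [24.2 34.7]
5 knob [-1.2 -0.3]
5 ring_top [-1.5  1.8]
5 ring_top [-34.7 -51.5]
mallet_head 0.62 [278.5 499.8] [0.438 0.382 0.147]
mallet_head 0.31 [281.9 492.9] [0.454 0.374 0.147]
spool_mouth 0.59 [279.1 486.1] [0.439 0.358 0.125]
spool_mouth 0.38 [253.8 256. ] [ 0.668 -0.077  0.125]
mallet 0.96 [275.7 493.4] [0.422 0.367 0.125]
mallet_head 0.55 [161.5 251. ] [0.443 0.37  0.147]
spool_mouth 0.63 [273.1 266.5] [ 0.426 -0.048  0.125]
spool_mouth 0.4 [213.8 326.5] [0.587 0.118 0.125]
mallet 0.85 [168.4 247.1] [0.431 0.376 0.125]
mallet 0.34 [283.7 327.3] [ 0.535 -0.108  0.125]
```

```bash
python3 - <<'E'
import cv2
a=cv2.imread('pics/side0.png')[170:250,285:375]; b=cv2.imread('pics/scene0.png')[180:260,255:375]
cv2.imwrite('pics/c1.png',cv2.resize(a,None,fx=6,fy=6,interpolation=cv2.INTER_CUBIC)); cv2.imwrite('pics/c2.png',cv2.resize(b,None,fx=6,fy=6,interpolation=cv2.INTER_CUBIC))
E
```

```text
(no output)
```

View pics/c1.png

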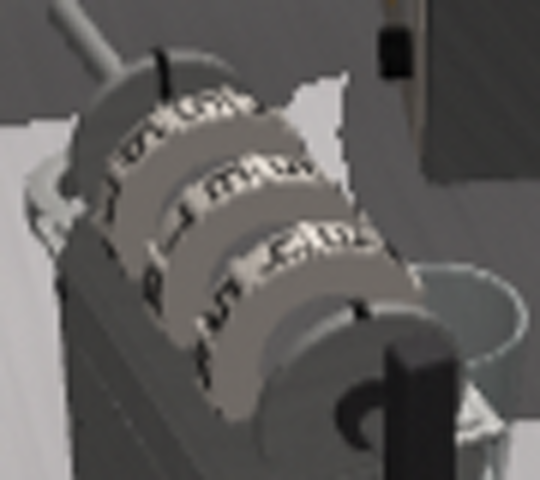

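View pics/c2.png

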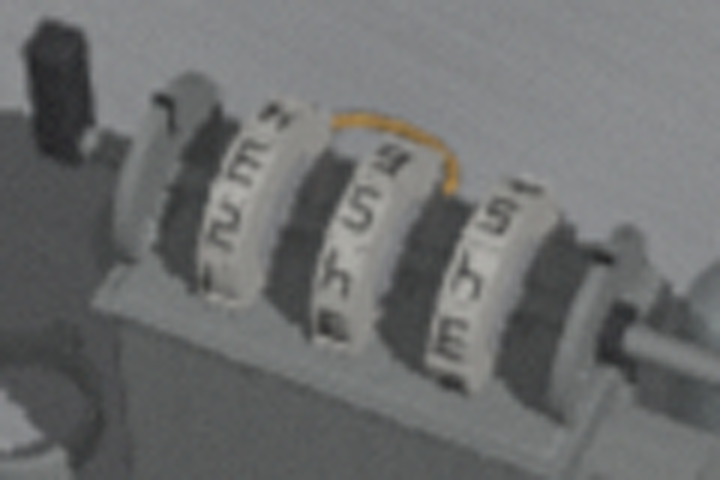

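```bash
python3 - <<'E'
from h import *
p=shot('wrist'); s=telemetry.get_state(); Rt=R.from_quat(s['tcp_rot'])
K,M,t=KM(p); print('cam axes in tool',Rt.inv().apply(M).round(3), 'cam in tool',Rt.inv().apply(ray(p,0,0)[0]-s['eef_pos']))
print(Rt.as_matrix().round(3))
# view pose: tool yaw aligned with rack yaw .166
yaw=.166
T=R.from_euler('z',yaw)*R.from_euler('x',np.pi); print(T.as_matrix().round(3))
c,sn=np.cos(yaw),np.sin(yaw)
for off in (-.09,): print(rel([.566+off*c,.015+off*sn,.44],T))
E
```

```text
cam axes in tool [[-0.001  1.     0.001]
 [-0.965 -0.    -0.261]
 [-0.261 -0.001  0.965]] cam in tool [ 6.51440547e-02 -7.27478824e-05 -1.40927602e-01]
[[ 0.967  0.255 -0.   ]
 [ 0.255 -0.967  0.   ]
 [ 0.    -0.    -1.   ]]
[[ 0.986  0.165  0.   ]
 [ 0.165 -0.986 -0.   ]
 [-0.     0.    -1.   ]]
(array([ 3.077, -3.69 , -1.391]), array([-0.   , -0.   ,  0.058]))
```

```bash
python3 -m crank '[[0.77,-0.92,-0.4,0,0,0.01,1],[0.77,-0.92,-0.4,0,0,0.01,1],[0.77,-0.92,-0.4,0,0,0.01,1],[0.77,-0.92,-0.4,0,0,0.01,1]]'
python3 -m crank '[[0.77,-0.92,-0.4,0,0,0.01,0.5],[0.77,-0.92,-0.4,0,0,0.01,0.5],[0.77,-0.92,-0.4,0,0,0.01,0.5],[0.77,-0.92,-0.4,0,0,0.01,0.5]]'
python3 -m crank '[[0.77,-0.92,-0.4,0,0,0.02,0.4],[0.77,-0.92,-0.4,0,0,0.02,0.4],[0.77,-0.92,-0.4,0,0,0.02,0.4],[0.77,-0.92,-0.4,0,0,0.02,0.4]]'
python3 -m crank '[[0.77,-0.92,-0.1,0,0,0.02,0.35],[0.77,-0.92,-0.1,0,0,0.02,0.35],[0.77,-0.92,-0.1,0,0,0.02,0.35],[0.77,-0.92,-0.1,0,0,0.02,0.35],[0.77,-0.92,-0.1,0,0,0.02,0.35]]'
python3 - <<'E'
from h import *
p=shot('wrist','w1.png'); print(telemetry.get_state()['eef_pos'],telemetry.get_state()['contact_force'],telemetry.get_state()['time'])
E
```

```text
time: 4.95
eef_pos: [0.2495, -0.4879, 0.2924]
tcp_rot: [0.993, 0.121, 0.0, 0.0]
contact_force: [1.0, -1.2, 0.5]
opening: 1.0
time: 5.35
eef_pos: [0.3284, -0.326, 0.3527]
tcp_rot: [0.994, 0.113, 0.001, 0.001]
contact_force: [0.6, 0.9, 0.1]
opening: 0.498
time: 5.75
eef_pos: [0.4099, -0.1654, 0.413]
tcp_rot: [0.995, 0.098, 0.001, 0.001]
contact_force: [0.6, -0.5, 0.3]
opening: 0.399
time: 6.25
eef_pos: [0.4968, -0.0069, 0.4266]
tcp_rot: [0.996, 0.084, 0.0, -0.0]
contact_force: [-0.2, -0.1, 0.8]
opening: 0.353
[ 0.49615211 -0.00848841  0.42640077] [-0.54264451 -0.25285959  0.11014576] 6.3
```

View pics/w1.png

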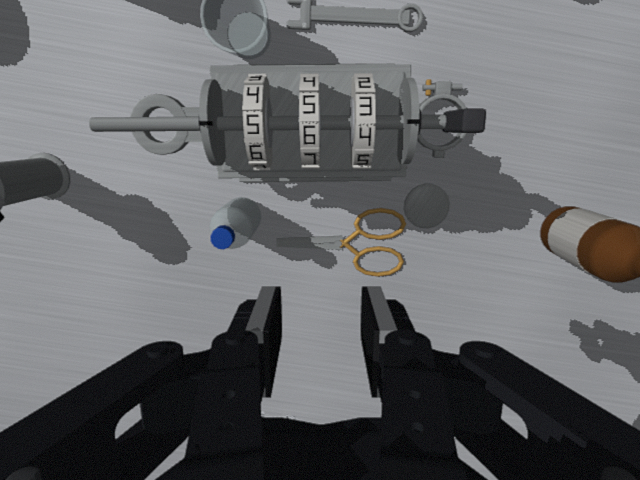

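The wrist shot shows the read-line marks at about (205,123) and (414,121). The left wheel has 5 near the line, the middle is between 5 and 6, and the right is between 3 and 4. I'll refine these numerically.

```bash
python3 - <<'E'
from h import *
im=cv2.imread('pics/w1.png')[55:195,80:500]
cv2.imwrite('pics/w1c.png',cv2.resize(im[:, 110:330],None,fx=3.6,fy=3.6,interpolation=cv2.INTER_CUBIC))
E
```

```text
(no output)
```

View pics/w1c.png

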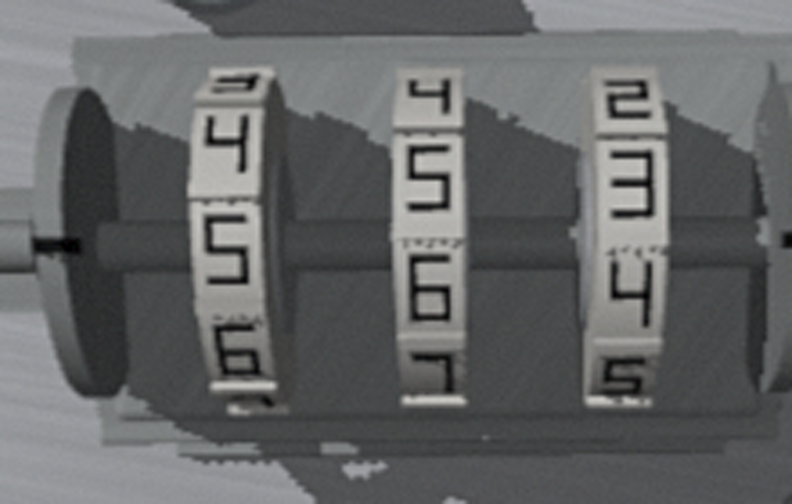

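```bash
cat > rackfit2.py <<'E'
from fit import *
loc2=dict(loc, markL=(0,.083,.236), markR=(0,-.083,.236))
E
python3 - <<'E'
from rackfit2 import *
p=imaging.read_camera('wrist'); 
obs=[(p,'markL',np.array([123.1,205.3]),.5),(p,'markR',np.array([121.,412.5]),.5)]
for n,q in (('wrist',p),('scene',shot('scene')),('side',shot('side'))):
    for l in loc:
        r=finder.pinpoint(l,q)
        if r and r[0]['confidence']>.5: obs.append((q,l,np.array(r[0]['location']),2. if n=='wrist' else 2.5))
f=lambda v: np.concatenate([(proj(q,W(v,loc2[l]))[::-1]-r)/s for q,l,r,s in obs])
b=least_squares(f,[.566,.015,.166],loss='soft_l1'); print(b.x)
for (q,l,r,s),e in zip(obs,f(b.x).reshape(-1,2)*1): print(q['shot'],l,np.round(e*s,1))
v=b.x
# rib angles
def angle(y,row):
    a=np.linspace(-1.3,1.3,2601) # + toward back from top
    rr=[proj(p,W(v,(.038*np.sin(t),y,.2+.038*np.cos(t))))[1] for t in a]
    return a[np.argmin(abs(np.array(rr)-row))]
for nm,y,ribs in (('L',.044,((200,4.5),(318,5.5))),('M',0,((131,4.5),(242,5.5),(336,6.5))),('R',-.044,((134,2.5),(250,3.5),(342,4.5)))):
    for yy,d in ribs:
        a=angle(y,55+yy/3.6); print(nm,d,'ang',round(a,3),'joint',round(d*.6283+a,3),'digit',round(d+a/.6283,2))
mp=[(n,x['location'],x['confidence']) for n in ['mallet_head','spool_mouth','ring_top'] for x in finder.pinpoint(n,p)]; print(mp)
print(proj(p,W(v,(0,.155,.14))))
E
```

```text
[0.56303429 0.01426745 0.17740119]
8 markL [-0. -5.]
8 markR [-0.3  0.6]
8 rack [3.4 4.3]
8 lock_centre [ 0.9 -0.3]
8 left_axle [0.1 4. ]
8 middle_axle [2.4 0.1]
8 right_axle [ 3.6 -0.1]
8 knob [0.3 0.1]
8 ring_top [-1.5 -1.6]
9 rack [-3.1  0.4]
9 lock_centre [0.9 1.4]
9 left_axle [ 1.2 -0.9]
9 middle_axle [-4.4 -2.1]
9 right_axle [0.2 1. ]
9 knob [-1.2  0.4]
9 ring_top [-0.5 -1.9]
10 rack [0.3 1.4]
10 lock_centre [0.  0.3]
10 left_axle [-0.5  0.7]
10 middle_axle [ 2.7 -0.3]
10 right_axle [-3.2 -1.6]
10 knob [ 0.4 -1.1]
10 ring_top [-0.4 -2.8]
L 4.5 ang 0.236 joint 3.063 digit 4.88
L 5.5 ang -0.431 joint 3.025 digit 4.81
M 4.5 ang 0.648 joint 3.475 digit 5.53
M 5.5 ang -0.007 joint 3.449 digit 5.49
M 6.5 ang -0.565 joint 3.519 digit 5.6
R 2.5 ang 0.61 joint 2.181 digit 3.47
R 3.5 ang -0.063 joint 2.136 digit 3.4
R 4.5 ang -0.623 joint 2.204 digit 3.51
[('spool_mouth', [123.5, 257.2], 0.65), ('ring_top', [126.5, 157.7], 0.57), ('ring_top', [213.0, 241.7], 0.21)]
[156.13916801 125.00237733]
```

```bash
python3 - <<'E'
from rackfit2 import *
loc2.update(wL=(0,.044,.238),wM=(0,0,.238),wR=(0,-.044,.238))
p=imaging.read_camera('wrist')
obs=[(p,'markL',np.array([123.1,204.5]),1.5),(p,'markR',np.array([121.,413.5]),1.5),(p,'wL',np.array([122.9,190+227/3.6]),.7),(p,'wM',np.array([122.3,190+430/3.6]),.7),(p,'wR',np.array([121.8,190+631/3.6]),.7)]
f=lambda v: np.concatenate([(proj(q,W(v,loc2[l]))[::-1]-r)/s for q,l,r,s in obs])
b=least_squares(f,[.566,.015,.166]); print(b.x); print(f(b.x).reshape(-1,2).round(1))
v=b.x
for q,s in ((p,'ring'),): print(proj(q,W(v,(0,.155,.14))),proj(q,W(v,(0,-.125,.25))))
E
```

```text
[0.56281958 0.01052232 0.17246811]
[[ 0.2 -1. ]
 [ 0.2  1.5]
 [-0.  -0.8]
 [ 0.  -0.4]
 [-0.1  1. ]]
[158.23847291 125.16293633] [476.26197174 120.44683629]
```

```bash
cat > plan.py <<'E'
from rackfit2 import *
V=np.array([.5628,.0105,.1725])
def pose(y,phi,r,V=V):
    """TCP at radius r from axle, lean phi"""
    P=W(V,(r*np.sin(phi),y,.2+r*np.cos(phi)))
    T=R.from_euler('z',V[2])*R.from_euler('y',phi)*R.from_euler('x',np.pi)
    return P,T
E
python3 - <<'E'
from plan import *
for r in (.07,.014): print(r,*rel(*pose(0,-.46,r)), pose(0,-.46,r)[0])
E
```

```text
0.07 [ 0.256 -0.06   1.091] [ 0.001  0.293 -0.006] [0.53218485 0.00516587 0.26272367]
0.014 [ 0.421 -0.061  1.425] [ 0.001  0.293 -0.006] [0.55667697 0.00943317 0.21254473]
```

```bash
python3 -m crank '[[0.0,-0.03,0.3,0,0.09,-0.003,0.36],[0.1,-0.06,0.6,0,0.18,-0.006,0.36],[0.2,-0.06,0.8,0,0.25,-0.006,0.36],[0.256,-0.06,1,0,0.293,-0.006,0.36],[0.256,-0.06,1,0,0.293,-0.006,0.36],[0.256,-0.06,1,0,0.293,-0.006,0.36]]'
python3 - <<'E'
from plan import *
p=shot('wrist','w2.png')
print(*rel(*pose(0,-.46,.014)))
E
```

```text
time: 8.3
eef_pos: [0.5322, 0.0051, 0.2769]
tcp_rot: [0.97, 0.084, 0.227, -0.019]
contact_force: [-1.2, 0.1, 0.5]
opening: 0.359
[-0.055 -0.005  0.467] [ 0.002 -0.002  0.001]
```

View pics/w2.png

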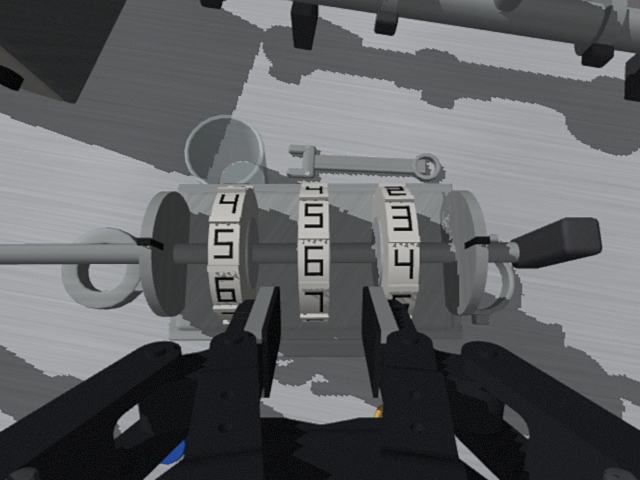

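The wrist shot shows the fingers straddling the middle wheel (col 314), with the pad mid-line at col 321. I check this offset against the fit.

```bash
python3 - <<'E'
from plan import *
p=imaging.read_camera('wrist')
for y in (.044,0,-.044):
  for a in (-.5,-.2,.2): print(y,a,proj(p,W(V,(.038*np.sin(a),y,.2+.038*np.cos(a)))).round(1))
for y in (.083,-.083): print(proj(p,W(V,(0,y,.236))))
im=cv2.imread('pics/w2.png')[170:340,130:510]
cv2.imwrite('pics/w2c.png',cv2.resize(im,None,fx=2.1,fy=2.1,interpolation=cv2.INTER_CUBIC))
E
```

```text
0.044 -0.5 [230.1 284.8]
0.044 -0.2 [229.3 262.1]
0.044 0.2 [230.7 231.8]
0 -0.5 [319.8 284.8]
0 -0.2 [319.8 262.1]
0 0.2 [319.8 231.8]
-0.044 -0.5 [409.3 284.7]
-0.044 -0.2 [410.1 262.1]
-0.044 0.2 [408.8 231.8]
[151.35707904 247.28460645]
[487.78437449 247.26231857]
```

View pics/w2c.png

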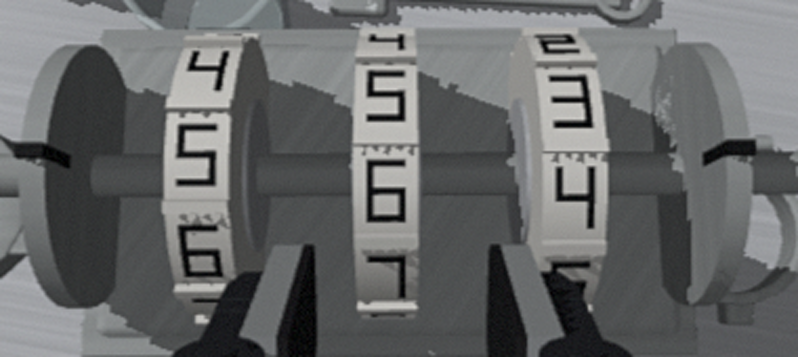

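```bash
python3 - <<'E'
from plan import *
loc2.update(wL=(0,.044,.238),wM=(0,0,.238),wR=(0,-.044,.238))
p=imaging.read_camera('wrist')
c=lambda x,y:np.array([170+y/2.1,130+x/2.1])
# marks: outer-top segment of each mark sits on rim top
obs=[(p,'markL',c(35,150),1.),(p,'markR',c(737,148),1.)]+[(p,l,c(x,150),(None)) for l,x in (('wL',198),('wM',386),('wR',572))]
def f(v):
    o=[]
    for q,l,r,s in obs:
        e=proj(q,W(v,loc2[l]))[::-1]-r
        o+= list(e/np.array([1,2])) if s else [e[1]/.5]
    return np.array(o)
b=least_squares(f,V); print(b.x, f(b.x).round(1))
E
```

```text
[0.56617704 0.01399537 0.17567188] [-0.  -0.1 -0.  -0.4 -0.3 -0.5  0.9]
```

```bash
sed -i 's/^V=.*/V=np.array([.566,.014,.173])/' plan.py; python3 - <<'E'
from plan import *
print(*rel(*pose(0,-.46,.014)))
E
```

```text
[-0.041 -0.026  0.483] [ 0.003 -0.003  0.001]
```

```bash
python3 -m crank '[[-0.041,-0.026,0.15,0,-0.003,0,0.36],[-0.041,-0.026,0.3,0,-0.003,0,0.36],[-0.041,-0.026,0.4,0,-0.003,0,0.36],[-0.041,-0.026,0.483,0,-0.003,0,0.36],[-0.041,-0.026,0.483,0,-0.003,0,0.36]]'
python3 - <<'E'
from plan import *
p=shot('wrist','w3.png')
print(*rel(*pose(0,-.46,.014)))
E
```

```text
time: 8.95
eef_pos: [0.5583, 0.0135, 0.2084]
tcp_rot: [0.971, 0.084, 0.224, -0.019]
contact_force: [0.2, -0.0, -0.7]
opening: 0.359
[ 0.017  0.005 -0.016] [0.001 0.003 0.001]
```

View pics/w3.png

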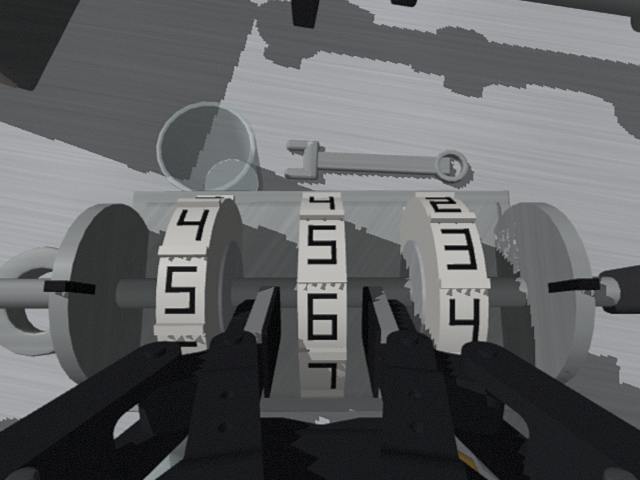

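```bash
python3 -m crank '[[0,0,0,0,0,0,0],[0,0,0,0,0,0,0],[0,0,0,0,0,0,0],[0,0,0,0,0,0,0],[0.02,0,0.002,0,-0.15,0,0],[0.03,0,0.005,0,-0.224,0,0],[0.039,0,0.009,0,-0.299,0,0],[0.048,0,0.015,0,-0.374,0,0],[0.056,0,0.021,0,-0.449,0,0],[0.064,0,0.028,0,-0.524,0,0],[0.07,0,0.036,0,-0.598,0,0],[0.07,0,0.036,0,-0.598,0,0]]' 30
python3 - <<'E'
from plan import *
p=shot('wrist','w4.png')
print(*rel(*pose(0,.48,.014)))
E
```

```text
time: 10.2
eef_pos: [0.5686, 0.0151, 0.2104]
tcp_rot: [0.966, 0.083, -0.245, 0.022]
contact_force: [-7.0, -1.8, 9.6]
opening: 0.17
[ 0.016  0.004 -0.024] [ 0.001  0.008 -0.001]
```

View pics/w4.png

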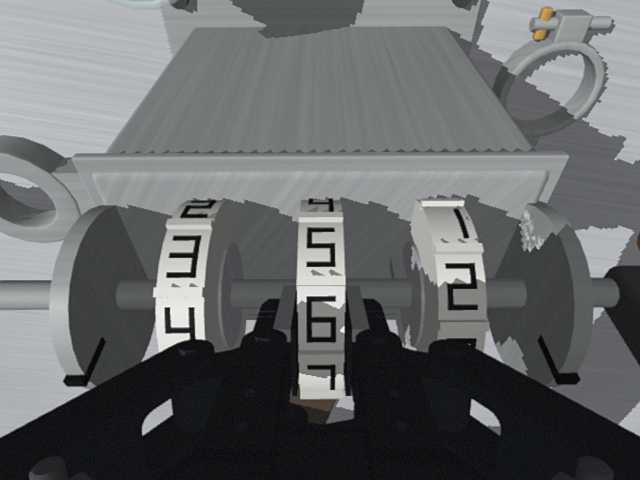

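The wheel moved with the hand: 7 should now be on the line. I open and back out along the tool.

```bash
python3 -m crank '[[0,0,0,0,0,0,0.36],[0,0,0,0,0,0,0.36],[0,0,-0.2,0,0,0,0.36],[0,0,-0.4,0,0,0,0.36],[0,0,-0.55,0,0.05,0,0.36],[0,0,-0.65,0,0.12,0,0.36],[0,0,-0.7,0,0.2,0,0.36],[0,0,-0.7,0,0.29,0,0.36],[0,0,-0.7,0,0.29,0,0.36]]'
python3 - <<'E'
from plan import *
p=shot('wrist','w5.png')
for y,s in((.044,.27),(-.044,.47)):
  for r in (.075,.014): print(y,r,*rel(*pose(y,s,r)))
E
```

```text
time: 11.15
eef_pos: [0.6154, 0.024, 0.3018]
tcp_rot: [0.996, 0.086, -0.014, 0.002]
contact_force: [-0.1, -0.3, -0.6]
opening: 0.358
0.044 0.075 [-0.202 -0.286  0.201] [ 0.001 -0.153 -0.001]
0.044 0.014 [-0.299 -0.287  0.596] [ 0.001 -0.153 -0.001]
-0.044 0.075 [-0.107  0.301  0.236] [ 0.001 -0.28  -0.001]
-0.044 0.014 [-0.281  0.3    0.603] [ 0.001 -0.28  -0.001]
```

View pics/w5.png

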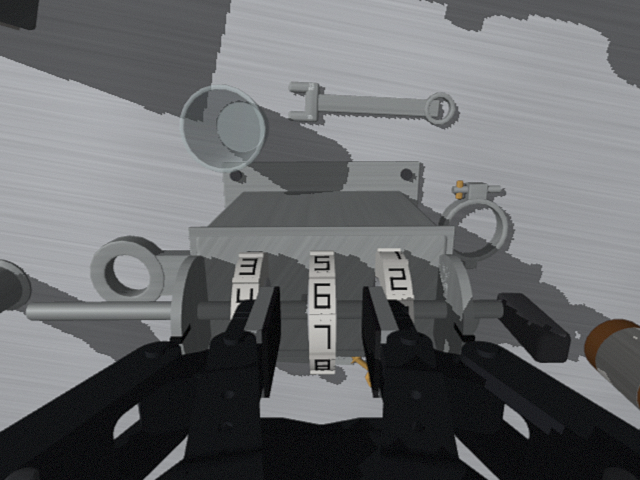

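7 (322,335) sits level with the marks at rows about 340. On to the left wheel.

```bash
python3 -m crank '[[-0.1,-0.15,0,0,-0.08,0,0.36],[-0.2,-0.286,0.1,0,-0.153,0,0.36],[-0.202,-0.286,0.201,0,-0.153,-0.001,0.36],[-0.202,-0.286,0.201,0,-0.153,-0.001,0.36],[-0.202,-0.286,0.201,0,-0.153,-0.001,0.36]]'
python3 - <<'E'
from plan import *
p=shot('wrist','w6.png')
print(*rel(*pose(.044,.27,.014)))
print(proj(p,W(V,(0,.044,.238))),proj(p,W(V,(0,0,.238))))
E
```

```text
time: 11.7
eef_pos: [0.5798, 0.0603, 0.2711]
tcp_rot: [0.987, 0.086, -0.134, 0.013]
contact_force: [-0.1, -0.1, 0.4]
opening: 0.362
[-0.013 -0.007  0.409] [ 0.001 -0.001 -0.   ]
[319.55927103 298.65085517] [412.93184088 298.594978  ]
```

View pics/w6.png

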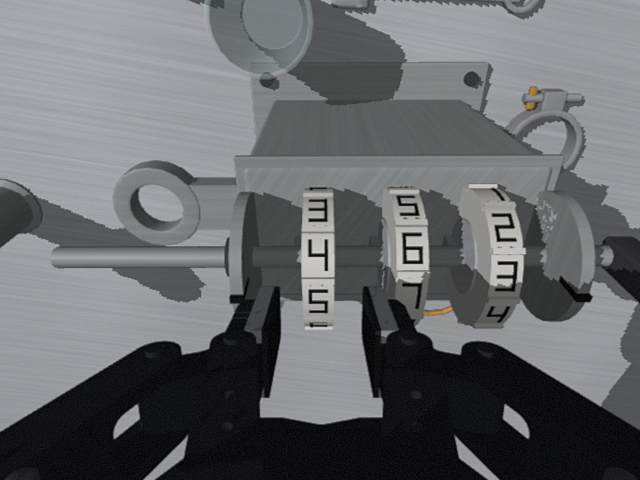

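```bash
python3 -m crank '[[-0.013,-0.01,0.15,0,0,0,0.36],[-0.013,-0.01,0.3,0,0,0,0.36],[-0.013,-0.01,0.409,0,0,0,0.36],[-0.013,-0.01,0.409,0,0,0,0.36]]'
python3 -m crank '[[0,0,0,0,0,0,0],[0,0,0,0,0,0,0],[0,0,0,0,0,0,0],[0,0,0,0,0,0,0],[-0.01,0,0.001,0,0.075,0,0],[-0.02,0,0.003,0,0.15,0,0],[-0.03,0,0.006,0,0.224,0,0],[-0.039,0,0.01,0,0.299,0,0],[-0.046,0,0.013,0,0.353,0,0],[-0.046,0,0.013,0,0.353,0,0]]' 30
python3 - <<'E'
from plan import *
p=shot('wrist','w7.png')
print(*rel(*pose(.044,-.285,.014)))
E
```

```text
time: 12.15
eef_pos: [0.56, 0.0586, 0.2114]
tcp_rot: [0.987, 0.086, -0.135, 0.012]
contact_force: [-0.4, -0.2, 0.4]
opening: 0.362
time: 13.15
eef_pos: [0.5544, 0.0573, 0.2149]
tcp_rot: [0.986, 0.086, 0.145, -0.011]
contact_force: [0.7, -1.7, -0.2]
opening: 0.164
[-0.003  0.005  0.009] [ 0.002 -0.002  0.001]
```

View pics/w7.png

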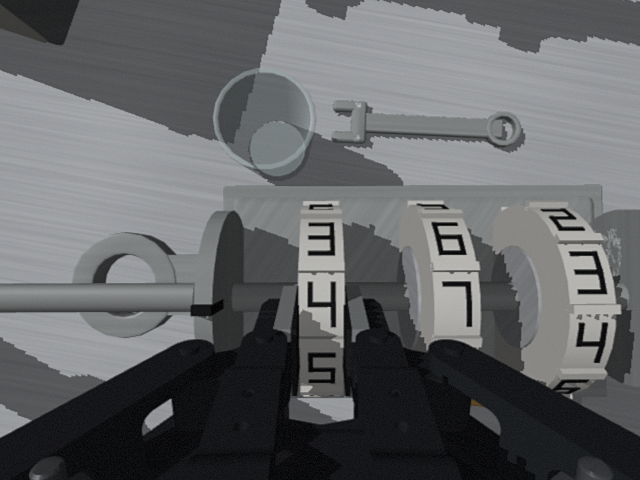

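4 (322,303) and 7 (457,303) line up with the mark (207,308). On to the right wheel.

```bash
python3 -m crank '[[0,0,0,0,0,0,0.36],[0,0,0,0,0,0,0.36],[0,0,-0.2,0,0,0,0.36],[0,0,-0.4,0,0,0,0.36],[0,0,-0.55,0,0,0,0.36],[0,0,-0.55,0,0,0,0.36]]'
python3 - <<'E'
from plan import *
p=shot('wrist','w8.png')
print(*rel(*pose(-.044,.46,.085)))
E
```

```text
time: 13.8
eef_pos: [0.5332, 0.0542, 0.2967]
tcp_rot: [0.986, 0.086, 0.145, -0.011]
contact_force: [-0.3, -0.1, 0.3]
opening: 0.359
[0.373 0.597 0.236] [ 0.002 -0.476  0.001]
```

View pics/w8.png

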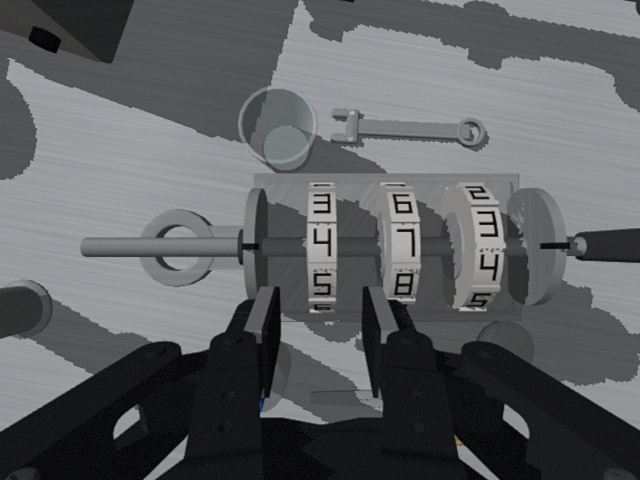

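```bash
python3 -m crank '[[0.07,0.12,-0.05,0,-0.095,0,0.36],[0.15,0.24,-0.03,0,-0.19,0,0.36],[0.22,0.36,0.04,0,-0.285,0,0.36],[0.3,0.48,0.13,0,-0.38,0,0.36],[0.373,0.597,0.236,0.002,-0.476,0.001,0.36],[0.373,0.597,0.236,0.002,-0.476,0.001,0.36],[0.373,0.597,0.236,0.002,-0.476,0.001,0.36]]'
python3 - <<'E'
from plan import *
p=shot('wrist','w9.png')
print(*rel(*pose(-.044,.46,.014)))
E
```

```text
time: 14.55
eef_pos: [0.6092, -0.023, 0.2678]
tcp_rot: [0.969, 0.084, -0.233, 0.018]
contact_force: [-1.1, 0.6, 0.8]
opening: 0.355
[-0.002  0.003  0.443] [-0.002  0.004  0.001]
```

View pics/w9.png

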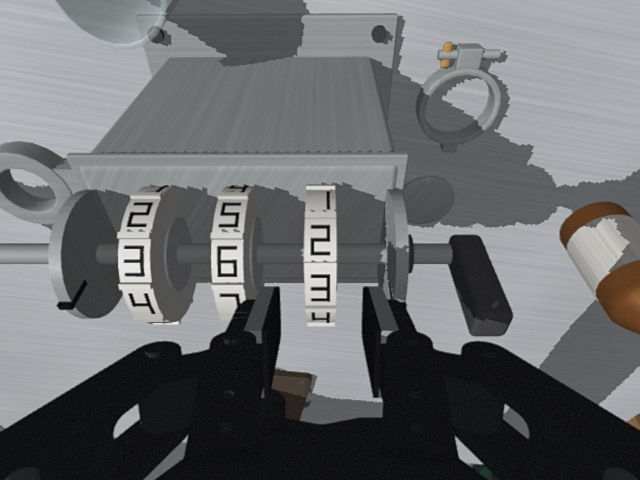

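```bash
python3 -m crank '[[0,0.003,0.15,0,0.003,0,0.36],[0,0.003,0.3,0,0.003,0,0.36],[0,0.003,0.443,0,0.003,0,0.36],[0,0.003,0.443,0,0.003,0,0.36]]'
python3 -m crank '[[0,0,0,0,0,0,0],[0,0,0,0,0,0,0],[0,0,0,0,0,0,0],[0,0,0,0,0,0,0],[-0.011,0,0.001,0,0.084,0,0],[-0.022,0,0.003,0,0.167,0,0],[-0.033,0,0.007,0,0.251,0,0],[-0.044,0,0.012,0,0.335,0,0],[-0.053,0,0.018,0,0.419,0,0],[-0.062,0,0.026,0,0.502,0,0],[-0.069,0,0.034,0,0.586,0,0],[-0.069,0,0.034,0,0.586,0,0]]' 30
python3 - <<'E'
from plan import *
p=shot('wrist','w10.png')
print(*rel(*pose(-.044,-.46,.014)))
E
```

```text
time: 15.0
eef_pos: [0.578, -0.0278, 0.2153]
tcp_rot: [0.97, 0.084, -0.226, 0.019]
contact_force: [-0.3, -0.3, -0.1]
opening: 0.355
time: 16.2
eef_pos: [0.5674, -0.0299, 0.2177]
tcp_rot: [0.969, 0.084, 0.23, -0.021]
contact_force: [-11.0, 4.7, 9.5]
opening: 0.166
[-0.016  0.004  0.03 ] [-0.001 -0.002  0.   ]
```

View pics/w10.png

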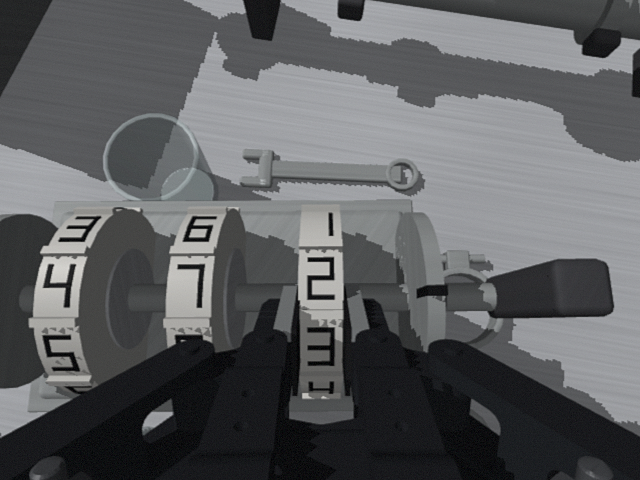

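2 (321,280) sits slightly behind 7 (190,286) and the mark (430,290), so I carry on about 0.08 rad and then back out.

```bash
python3 -m crank '[[-0.007,0,0,0,0.05,0,0],[-0.007,0,0,0,0.05,0,0],[-0.007,0,0,0,0.05,0,0.36],[-0.007,0,0,0,0.05,0,0.36],[-0.007,0,-0.2,0,0.05,0,0.36],[-0.007,0,-0.4,0,0.05,0,0.36],[-0.007,0,-0.6,0,0,0,0.36],[0,0,-0.7,0,-0.1,0,0.36],[0,0,-0.7,0,-0.15,0,0.36],[0,0,-0.7,0,-0.15,0,0.36]]'
python3 - <<'E'
from plan import *
p=shot('wrist','w11.png')
im=p['pixels'][150:320,60:600]
cv2.imwrite('pics/w11c.png',cv2.resize(cv2.cvtColor(im,cv2.COLOR_RGB2BGR),None,fx=1.48,fy=1.48,interpolation=cv2.INTER_CUBIC))
print(telemetry.get_state()['eef_pos'])
E
```

```text
time: 17.25
eef_pos: [0.5251, -0.0391, 0.3109]
tcp_rot: [0.99, 0.086, 0.115, -0.009]
contact_force: [0.7, 1.0, -0.0]
opening: 0.361
[ 0.52402873 -0.03883296  0.30920081]
```

View pics/w11.png

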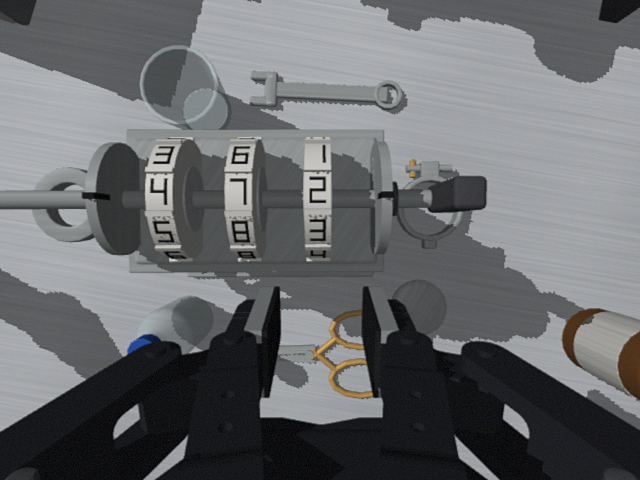

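View pics/w11c.png

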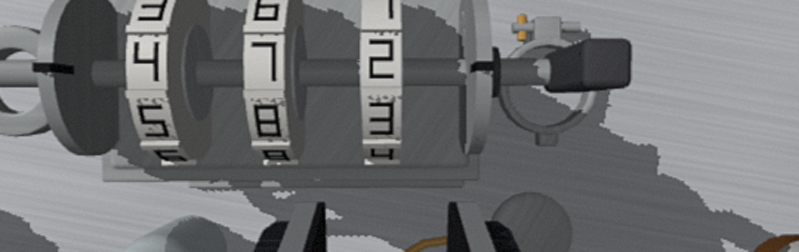

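Code 4-7-2 shows in line with the marks. Next is the knob.

```bash
python3 - <<'E'
from plan import *
p=imaging.read_camera('wrist')
for dx in(-.009,.009):
  for dy in (-.009,.009): print(proj(p,W(V,(dx,-.125+dy,.25))).round(0))
print(proj(p,W(V,(0,-.083,.236))),proj(p,W(V,(0,.083,.236))))
K=lambda z:(W(V,(0,-.125,z)),R.from_euler('z',V[2])*R.from_euler('x',np.pi))
for z in (.28,.216): print(*rel(*K(z)))
print([ (x['location'],x['confidence']) for x in finder.pinpoint('knob',p)], proj(p,W(V,(0,-.125,.23))))
E
```

```text
[494. 204.]
[459. 204.]
[494. 169.]
[459. 169.]
[390.62461089 188.90018892] [ 88.96038593 189.03176876]
[0.291 0.536 0.259] [-0.001 -0.145 -0.   ]
[0.194 0.537 0.675] [-0.001 -0.145 -0.   ]
[([193.9, 460.9], 0.7)] [463.24513007 189.79181305]
```

```bash
python3 -m crank '[[0.06,0.12,0.06,0,-0.05,0,0.4],[0.12,0.24,0.12,0,-0.1,0,0.4],[0.2,0.4,0.18,0,-0.145,0,0.4],[0.28,0.536,0.259,0,-0.145,0,0.4],[0.28,0.536,0.259,0,-0.145,0,0.4],[0.28,0.536,0.259,0,-0.145,0,0.4]]'
python3 - <<'E'
from plan import *
p=shot('wrist','w12.png')
for dx in(-.009,.009):
  for dy in (-.009,.009): print(proj(p,W(V,(dx,-.125+dy,.25))).round(0))
K=lambda z:(W(V,(0,-.125,z)),R.from_euler('z',V[2])*R.from_euler('x',np.pi))
print(*rel(*K(.216)))
E
```

```text
time: 18.0
eef_pos: [0.5848, -0.1095, 0.2789]
tcp_rot: [0.996, 0.086, -0.001, -0.001]
contact_force: [-0.2, -0.4, 0.6]
opening: 0.398
[342. 293.]
[302. 293.]
[342. 255.]
[301. 255.]
[0.018 0.004 0.425] [-0.001  0.001 -0.001]
```

View pics/w12.png

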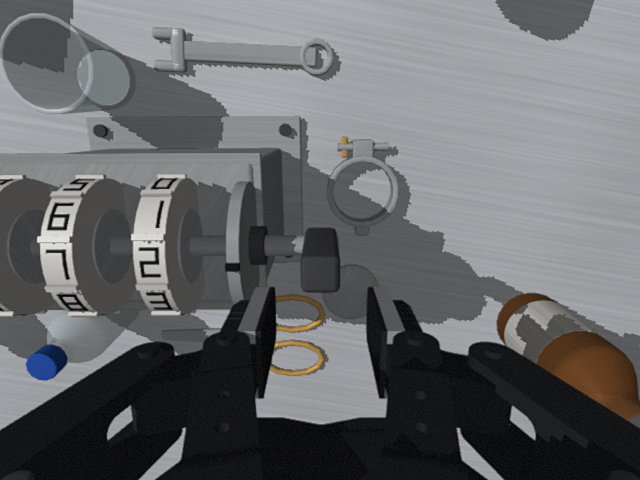

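```bash
python3 -m crank '[[0.01,0.002,0.15,0,0,0,0.4],[0.01,0.002,0.3,0,0,0,0.4],[0.01,0.002,0.425,0,0,0,0.4],[0.01,0.002,0.425,0,0,0,0.4],[0.01,0.002,0.425,0,0,0,0],[0.01,0.002,0.425,0,0,0,0],[0.01,0.002,0.425,0,0,0,0],[0.01,0.002,0.425,0,0,0,0]]' 40
python3 -m crank '[[0,0.05,0,0,0,0,0],[0,0.13,0,0,0,0,0],[0,0.22,0,0,0,0,0],[0,0.31,0,0,0,0,0],[0,0.4,0,0,0,0,0]]'
```

```text
time: 18.85
eef_pos: [0.5871, -0.1092, 0.218]
tcp_rot: [0.996, 0.086, -0.0, -0.0]
contact_force: [-3.4, 1.4, 2.6]
opening: 0.203
time: 19.35
eef_pos: [0.598, -0.1699, 0.2179]
tcp_rot: [0.996, 0.086, 0.0, -0.0]
contact_force: [-4.7, 1.7, 5.2]
opening: 0.206
```

```bash
python3 -m crank '[[0,0.08,0,0,0,0,0],[0,0.16,0,0,0,0,0],[0,0.22,0,0,0,0,0],[0,0.25,0,0,0,0,0],[0,0.27,0,0,0,0,0],[0,0.28,0,0,0,0,0]]'
python3 - <<'E'
from plan import *
p=shot('wrist','w13.png');shot('side','s13.png'); s=telemetry.get_state(); print(s['eef_pos'],s['contact_force'])
E
```

```text
time: 19.95
eef_pos: [0.6046, -0.207, 0.2179]
tcp_rot: [0.996, 0.086, -0.001, -0.005]
contact_force: [-8.0, 17.3, 9.7]
opening: 0.204
[ 0.60456873 -0.20704555  0.21789888] [-8.00594552 13.225283    8.8273549 ]
```

View pics/w13.png

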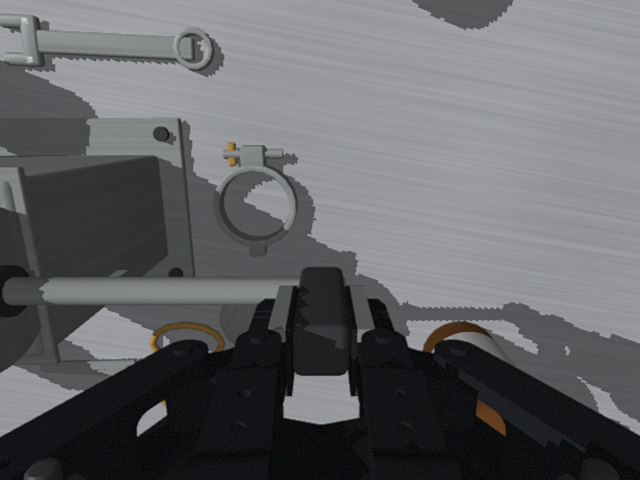

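At the stop (99 mm travelled, 17 N rise). I release, rise and go over to the mallet.

```bash
python3 -m crank '[[0,-0.005,0,0,0,0,0.4],[0,-0.005,0,0,0,0,0.4],[0,-0.005,0,0,0,0,0.4],[0,0,-0.3,0,0,0,0.4],[0,0,-0.6,0,0,0,0.4],[0,0,-0.9,0,0,0,0.5],[0,-0.1,-0.98,0,0,0,0.6]]'
python3 -m crank '[[0,-0.3,-0.05,0,0,0,1],[-0.1,-0.6,-0.05,0,0,0,1],[-0.15,-0.9,-0.05,0,0,0,1],[-0.15,-1,-0.05,0,0,0,1]]'
python3 -m crank '[[-0.05,-0.32,0,0,0,0,1],[-0.1,-0.64,0,0,0,0,1],[-0.15,-0.95,0,0,0,0,1],[-0.15,-1,0,0,0,0,1]]'
python3 -m crank '[[-0.1,-0.32,0,0,0,0,1],[-0.15,-0.64,0,0,0,0,1],[-0.2,-0.95,0,0,0,0,1],[-0.2,-1,0,0,0,0,1]]'
python3 -m crank '[[-0.1,-0.3,0,0,0,0,1],[-0.2,-0.6,0,0,0,0,1],[-0.2,-0.6,0,0,0,0,1],[-0.2,-0.6,0,0,0,0,1]]'
python3 - <<'E'
from plan import *
p=shot('wrist','w14.png'); s=telemetry.get_state(); print(s['eef_pos'],s['time'])
for l in ['mallet_head','mallet','spool_mouth']:
  for x in finder.pinpoint(l,p): print(l,x)
E
```

```text
time: 20.75
eef_pos: [0.604, -0.1979, 0.3707]
tcp_rot: [0.996, 0.085, 0.005, 0.003]
contact_force: [-0.2, -0.5, 0.8]
opening: 0.598
time: 21.15
eef_pos: [0.5531, -0.0484, 0.3712]
tcp_rot: [0.996, 0.087, 0.0, -0.001]
contact_force: [0.3, -0.1, 0.4]
opening: 1.001
time: 21.55
eef_pos: [0.5053, 0.0957, 0.3712]
tcp_rot: [0.996, 0.088, 0.0, -0.001]
contact_force: [0.3, -0.6, -0.6]
opening: 0.997
time: 21.95
eef_pos: [0.4502, 0.238, 0.3712]
tcp_rot: [0.996, 0.088, -0.0, -0.001]
contact_force: [0.3, -0.2, 0.7]
opening: 1.001
time: 22.35
eef_pos: [0.4067, 0.3186, 0.3711]
tcp_rot: [0.996, 0.087, -0.0, 0.0]
contact_force: [0.2, -0.1, 0.3]
opening: 0.998
[0.40707001 0.31790371 0.37114517] 22.4
mallet_head {'location': [164.3, 273.1], 'confidence': 0.64}
mallet {'location': [158.1, 277.9], 'confidence': 0.85}
mallet {'location': [96.8, 592.5], 'confidence': 0.33}
spool_mouth {'location': [83.6, 524.6], 'confidence': 0.28}
```

View pics/w14.png

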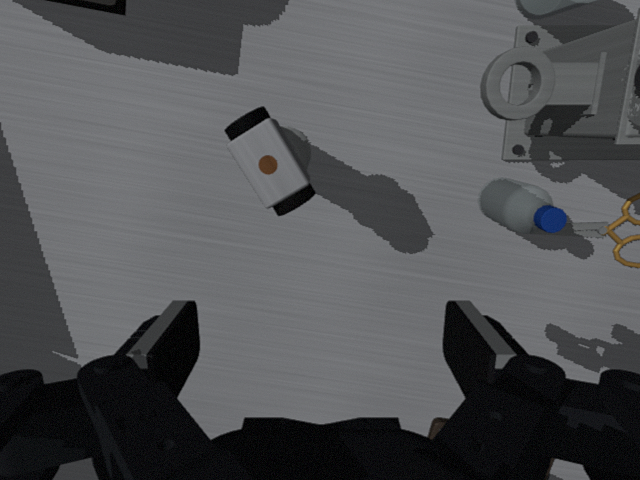

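The brown dot on the head top is at (267,165), with the head's long axis from (247,123) to (293,203). I compute its pose.

```bash
python3 - <<'E'
from plan import *
p=imaging.read_camera('wrist'); im=p['pixels'].astype(int)
hsv=cv2.cvtColor(p['pixels'],cv2.COLOR_RGB2HSV)
m=((hsv[...,1]>110)&(hsv[...,0]<20))[140:190,240:295]
r,c=np.nonzero(m); dot=(r.mean()+140,c.mean()+240); print('dot',dot,len(r))
print('dot world',atz(p,*dot,.169), 'ring', W(V,(0,.155,.14)), proj(p,W(V,(0,.155,.14))))
# white block corners by mask
w=((im.min(2)>165)&(abs(im[...,0]-im[...,2])<30))[100:220,215:320].astype(np.uint8)
n,lab,st,_=cv2.connectedComponentsWithStats(w); k=1+np.argmax(st[1:,4]); cnt=max(cv2.findContours((lab==k).astype(np.uint8),0,1)[0],key=cv2.contourArea)
rect=cv2.minAreaRect(cnt); print(rect); box=cv2.boxPoints(rect)+[215,100]; print(box)
q=np.array([atz(p,b[1],b[0],.169) for b in box]); 
for i in range(4):
    d=q[(i+1)%4]-q[i]; print('edge',np.linalg.norm(d).round(4),'ang',np.degrees(np.arctan2(d[1],d[0])).round(1))
print(q.mean(0)); print(telemetry.get_state()['qpos'])
E
for s in scene side; do :; done
```

```text
dot (np.float64(165.07630522088354), np.float64(266.2329317269076)) 249
dot world [0.43444163 0.36846703 0.169     ] ring [0.53931856 0.16668628 0.14      ] [521.35737131  79.86779292]Traceback (most recent call last):
  File "<stdin>", line 9, in <module>
    return _wrapfunc(a, 'argmax', axis=axis, out=out, **kwds)
    return bound(*args, **kwds)
ValueError: attempt to get argmax of an empty sequence
```

```bash
python3 - <<'E'
from plan import *
p=imaging.read_camera('wrist'); im=p['pixels'].astype(int)
print(im[150,255],im[185,280],im[200,240],im[165,290],im[140,245])
g=cv2.cvtColor(p['pixels'],cv2.COLOR_RGB2GRAY)[90:230,205:330]
# black end caps
b=(g<45).astype(np.uint8); n,lab,st,ce=cv2.connectedComponentsWithStats(b)
for k in range(1,n):
    if st[k,4]>80: print(st[k], ce[k]+[205,90])
cv2.imwrite('pics/w14c.png',cv2.resize(cv2.cvtColor(p['pixels'][90:230,205:330],cv2.COLOR_RGB2BGR),None,fx=4.2,fy=4.2,interpolation=cv2.INTER_CUBIC))
print(telemetry.get_state()['qpos'])
E
```

```text
[116 117 122] [114 113 117] [107 109 112] [116 117 119] [118 120 123]
[ 19  17  45  34 627] [245.08133971 122.83094099]
[ 66  30  27  42 103] [284.00970874 139.05825243]
[ 67  93  42  33 575] [293.15478261 200.33565217]
[ 4.65596085e-01 -1.44464494e-01  1.78035845e+00  7.81333350e-04
  1.50547295e+00  1.86626761e+00]
```

View pics/w14c.png

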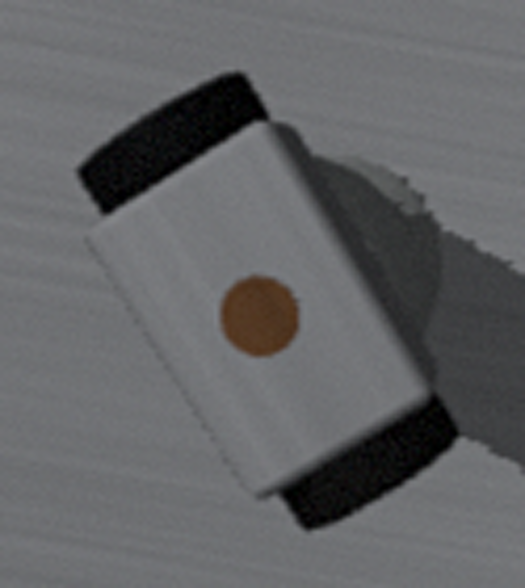

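```bash
python3 - <<'E'
from plan import *
p=imaging.read_camera('wrist')
c=np.array([(90,235),(268,122),(430,392),(262,495)])/4.2+[205,90]
q=np.array([atz(p,b[1],b[0],.169) for b in c]); print(q.round(4), q.mean(0))
for i in range(4):
    d=q[(i+1)%4]-q[i]; print(np.linalg.norm(d).round(4),np.degrees(np.arctan2(d[1],d[0])).round(1))
a=[]
for i,j in((3,0),(2,1)): d=q[j]-q[i]; a.append(np.arctan2(d[1],d[0]))
print('long axis yaw',np.degrees(a))
yaw=np.mean(a); M=np.array([.4344,.3685])
# tool x along long axis or opposite
for k in (0,np.pi):
    T=R.from_euler('z',yaw+k)*R.from_euler('x',np.pi)
    print(k,*rel([M[0],M[1],.26],T))
E
```

```text
[[0.444  0.4031 0.169 ]
 [0.4709 0.3717 0.169 ]
 [0.425  0.3326 0.169 ]
 [0.3986 0.363  0.169 ]] [0.43462893 0.36759017 0.169     ]
0.0414 -49.4
0.0603 -139.7
0.0402 131.1
0.0606 41.4
long axis yaw [41.41038428 40.33086355]
0 [ 0.239 -0.301  0.744] [-0.001 -0.    -0.346]
3.141592653589793 [ 0.239 -0.301  0.744] [-0.000e+00  1.000e-03  1.654e+00]
```

```bash
python3 -m crank '[[0.06,-0.08,0.15,0,0,-0.09,1],[0.12,-0.16,0.3,0,0,-0.18,1],[0.18,-0.24,0.45,0,0,-0.27,1],[0.239,-0.301,0.6,0,0,-0.346,1],[0.239,-0.301,0.744,0,0,-0.346,1],[0.239,-0.301,0.744,0,0,-0.346,1],[0.239,-0.301,0.744,0,0,-0.346,1]]'
python3 - <<'E'
from plan import *
p=shot('wrist','w15.png'); s=telemetry.get_state(); print(s['eef_pos'],s['time'],s['qpos'])
print(*rel([.4344,.3685,.135]), proj(p,[.4344,.3685,.169]))
E
```

```text
time: 23.4
eef_pos: [0.4338, 0.3691, 0.2603]
tcp_rot: [0.937, 0.35, -0.0, -0.0]
contact_force: [-0.4, 1.0, 0.6]
opening: 0.999
[0.43426575 0.36939391 0.26149227] 23.45 [5.26517246e-01 3.20305070e-02 1.80826020e+00 9.76748296e-04
 1.29913104e+00 1.38187777e+00]
[-0.005  0.006  0.843] [0. 0. 0.] [323.47621456 242.66681934]
```

View pics/w15.png

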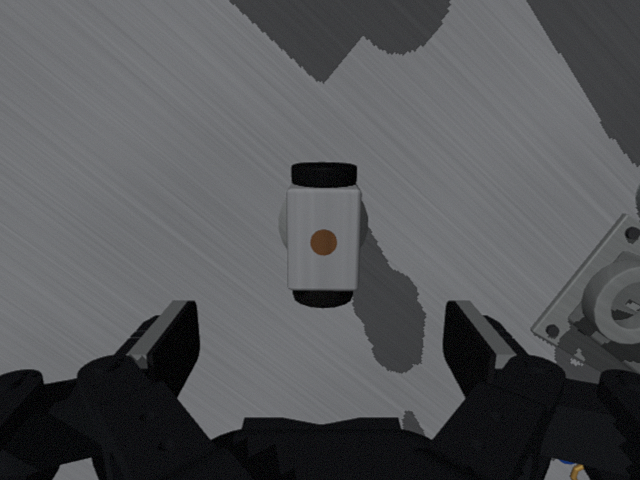

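```bash
python3 -m crank '[[-0.005,0.006,0.25,0,0,0,1],[-0.005,0.006,0.5,0,0,0,1],[-0.005,0.006,0.7,0,0,0,1],[-0.005,0.006,0.86,0,0,0,1],[-0.005,0.006,0.86,0,0,0,1],[-0.005,0.006,0.86,0,0,0,1]]'
python3 -m crank '[[0,0,0,0,0,0,0.3],[0,0,0,0,0,0,0.3],[0,0,0,0,0,0,0.3],[0,0,0,0,0,0,0.3],[0,0,0,0,0,0,0.3],[0,0,0,0,0,0,0.3]]' 70
python3 - <<'E'
from plan import *
p=shot('wrist','w16.png')
E
```

```text
time: 24.05
eef_pos: [0.4346, 0.3688, 0.133]
tcp_rot: [0.937, 0.35, 0.001, -0.001]
contact_force: [-0.0, -0.0, 0.8]
opening: 1.002
time: 24.65
eef_pos: [0.4348, 0.369, 0.1331]
tcp_rot: [0.937, 0.35, 0.002, -0.001]
contact_force: [-0.3, -1.2, 7.3]
opening: 0.507
```

View pics/w16.png

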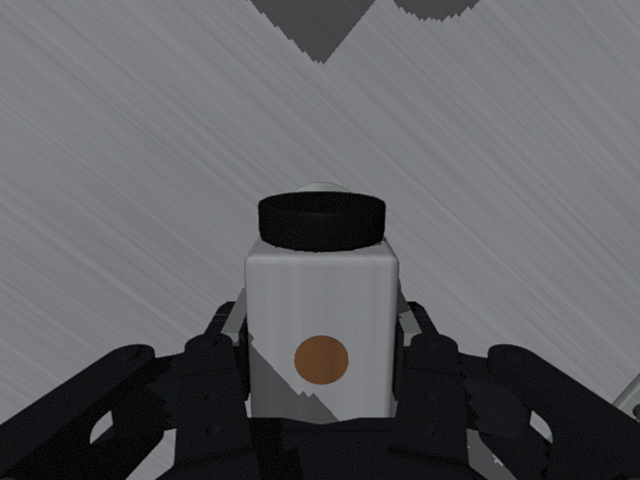

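```bash
python3 - <<'E'
from plan import *
p=imaging.read_camera('wrist'); s=telemetry.get_state()
d=atz(p,360,321.5,.169); print(d, R.from_quat(s['tcp_rot']).inv().apply(d-s['eef_pos']))
E
python3 -m crank '[[0,0,-0.15,0,0,0,0.3],[0,0,-0.4,0,0,0,0.3],[0,0,-0.7,0,0,0,0.3],[0,0,-1,0,0,0,0.3],[0,0,-1,0,0,0,0.3]]'
python3 -m crank '[[0,0,-0.15,0,0,0,0.3],[0,0,-0.25,0,0,0,0.3],[0,0,-0.25,0,0,0,0.3],[0,0,-0.25,0,0,0,0.3]]'
python3 - <<'E'
from plan import *
p=shot('wrist','w17.png'); shot('side','s17.png'); s=telemetry.get_state(); print(s['eef_pos'],s['time'],s['contact_force'])
T=R.from_euler('z',V[2])*R.from_euler('x',np.pi)
P=W(V,(0,.155,0)); P[2]=s['eef_pos'][2]
print(*rel(P,T))
E
```

```text
[0.43472015 0.36950084 0.169     ] [ 0.00042866 -0.0004487  -0.03587369]
time: 25.25
eef_pos: [0.4362, 0.3699, 0.2886]
tcp_rot: [0.937, 0.35, 0.007, -0.002]
contact_force: [0.9, -0.9, -2.9]
opening: 0.507
time: 25.65
eef_pos: [0.4334, 0.3681, 0.3173]
tcp_rot: [0.937, 0.35, -0.001, -0.0]
contact_force: [-0.0, -0.3, -3.8]
opening: 0.502
[0.43307061 0.36786636 0.31647467] 25.75 [-0.80927941  0.1827793  -4.488153  ]
[-3.460e-01  1.477e+00 -1.000e-03] [-0.     0.002  0.346]
```

View pics/w17.png

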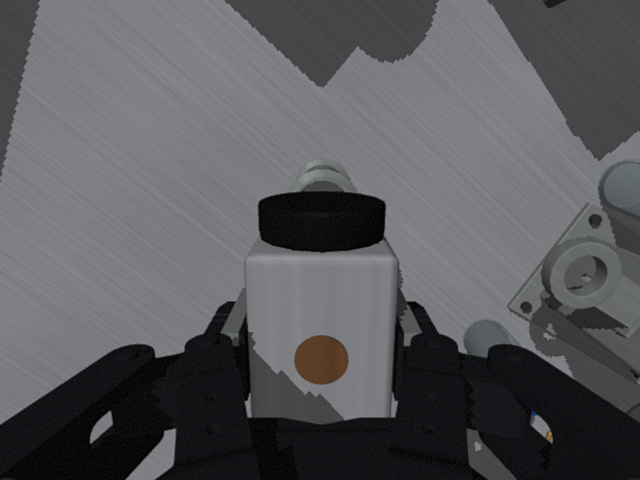

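View pics/s17.png

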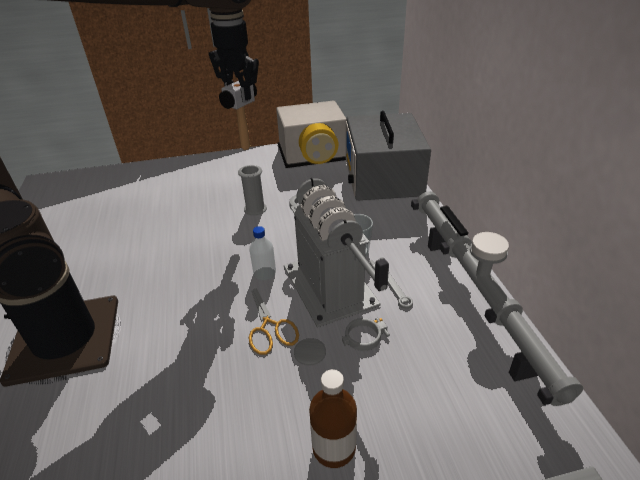

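```bash
python3 - <<'E'
from plan import *
s=telemetry.get_state()
p=imaging.read_camera('wrist'); print(proj(p,W(V,(0,.155,.14))))
T=R.from_euler('z',V[2])*R.from_euler('x',np.pi)
P=W(V,(-.11,.155,0)); P[2]=.325
print(P,*rel(P,T))
E
```

```text
[590.9425501 274.7160147]
[0.43096055 0.14775106 0.325     ] [-0.974  1.098 -0.055] [-0.     0.002  0.346]
```

```bash
python3 -m crank '[[-0.2,0.22,-0.05,0,0,0.06,0.3],[-0.4,0.44,-0.055,0,0,0.13,0.3],[-0.6,0.66,-0.055,0,0,0.2,0.3],[-0.8,0.88,-0.055,0,0,0.27,0.3],[-0.95,0.99,-0.055,0,0,0.346,0.3],[-0.974,1,-0.055,0,0,0.346,0.3],[-0.974,1,-0.055,0,0,0.346,0.3],[-0.974,1,-0.055,0,0,0.346,0.3]]'
python3 - <<'E'
from plan import *
p=shot('wrist','w18.png'); s=telemetry.get_state(); print(s['eef_pos'],s['time'],s['qpos'])
print(proj(p,W(V,(0,.155,.14))))
for l in ('ring_top','lock_centre'): print([(x['location'],x['confidence']) for x in finder.pinpoint(l,p)])
E
```

```text
time: 26.6
eef_pos: [0.4219, 0.1598, 0.3263]
tcp_rot: [0.996, 0.087, -0.0, -0.001]
contact_force: [0.1, 0.3, -4.0]
opening: 0.506
[0.42188924 0.16005123 0.32637159] 26.65 [ 1.36208020e-01 -2.88485108e-01  1.97987357e+00  1.54205785e-03
  1.45066900e+00  1.53242759e+00]
[339.91252824  55.53947294]
[]
[([40.3, 597.6], 0.9)]
```

View pics/w18.png

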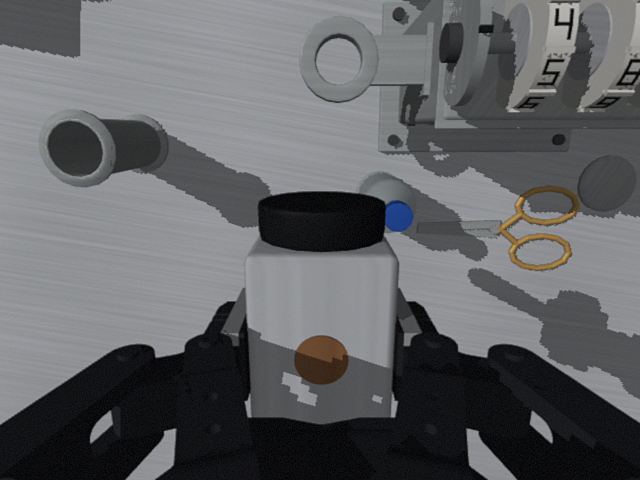

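```bash
python3 - <<'E'
from plan import *
im=cv2.imread('pics/w18.png')[5:115,285:395]; cv2.imwrite('pics/w18c.png',cv2.resize(im,None,fx=5,fy=5,interpolation=cv2.INTER_CUBIC))
p=imaging.read_camera('wrist')
# projected circles for overlay
im=cv2.cvtColor(p['pixels'],cv2.COLOR_RGB2BGR); im=cv2.resize(im[0:120,260:420],None,fx=5,fy=5,interpolation=cv2.INTER_CUBIC)
for r in(.0175,.03):
    pts=np.array([proj(p,W(V,(r*np.cos(t),.155+r*np.sin(t),.14))) for t in np.linspace(0,6.29,60)]); cv2.polylines(im,[((pts-[260,0]+.5)*5).astype(int)],True,(0,0,255),1)
cv2.imwrite('pics/w18o.png',im)
E
```

```text
(no output)
```

View pics/w18o.png

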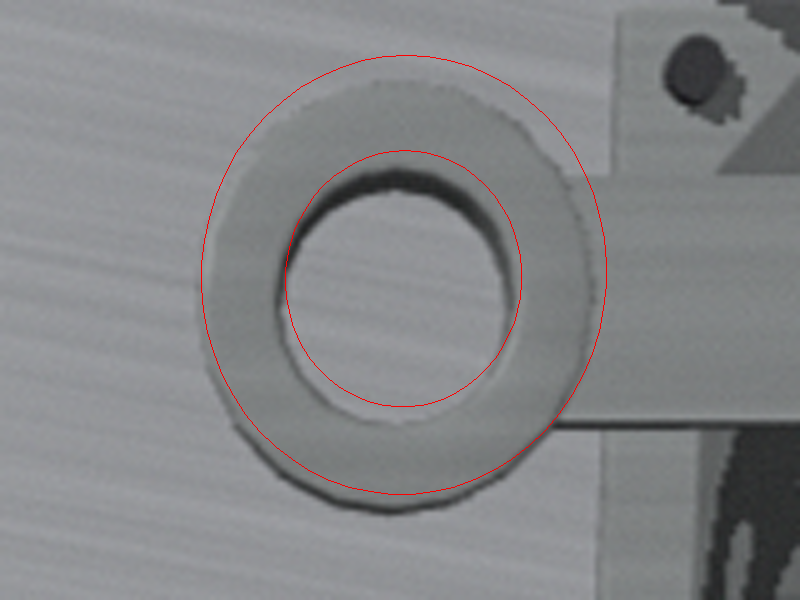

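```bash
cat > ov.py <<'E'
from plan import *
p=imaging.read_camera('wrist'); s=telemetry.get_state()
K,M,t=KM(p); Rt=R.from_quat(s['tcp_rot'])
Rtc=Rt.inv()*R.from_matrix(M.T); ct=Rt.inv().apply(ray(p,0,0)[0]-s['eef_pos'])
np.savez('ext.npz',Rtc=Rtc.as_quat(),ct=ct,K=K)
def mk(pos,q):
    Rw=R.from_quat(np.array(q)/np.linalg.norm(q)); C=Rw.apply(ct)+pos; Mi=(Rw*Rtc).inv()
    return lambda X:(lambda c:c[:2]/c[2])(K@Mi.apply(np.array(X)-C))
D={'w5':([.6154,.024,.3018],[.996,.086,-.014,.002],(60,220,180,320)),'w6':([.5798,.0603,.2711],[.987,.086,-.134,.013],(95,140,215,260)),
'w7':([.5544,.0573,.2149],[.986,.086,.145,-.011],(60,215,220,345)),'w8':([.5332,.0542,.2967],[.986,.086,.145,-.011],(120,190,240,310)),'w14':([.40707,.3179,.37114],[.996,.0875,0,0],(470,30,590,150))}
tiles=[]
for k,(pos,q,b) in D.items():
    f=mk(np.array(pos),q); im=cv2.imread(f'pics/{k}.png'); 
    a=b[0]+120;c=b[1]+120
    cr=cv2.resize(im[b[1]:c,b[0]:a],(400,400),interpolation=cv2.INTER_CUBIC); sc=400/120
    for r in(.0175,.03):
        pts=np.array([f(W(V,(r*np.cos(u),.155+r*np.sin(u),.14))) for u in np.linspace(0,6.29,60)])
        cv2.polylines(cr,[((pts-[b[0],b[1]]+.5)*sc).astype(int)],True,(0,0,255),1)
    cv2.putText(cr,k,(5,20),0,.6,(0,0,255)); tiles.append(cr)
cv2.imwrite('pics/ov1.png',np.hstack(tiles[:2]));cv2.imwrite('pics/ov2.png',np.hstack(tiles[2:4]));cv2.imwrite('pics/ov3.png',tiles[4])
print(Rtc.as_matrix().round(3),ct)
E
python3 ov.py
```

```text
[[-0.    -0.965 -0.261]
 [ 1.    -0.    -0.001]
 [ 0.001 -0.261  0.965]] [ 6.51430629e-02 -8.59019695e-05 -1.40899688e-01]
```

View pics/ov1.png

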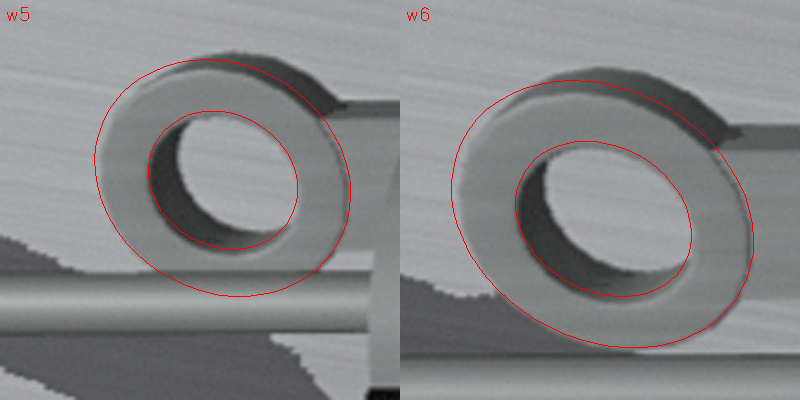

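View pics/ov2.png

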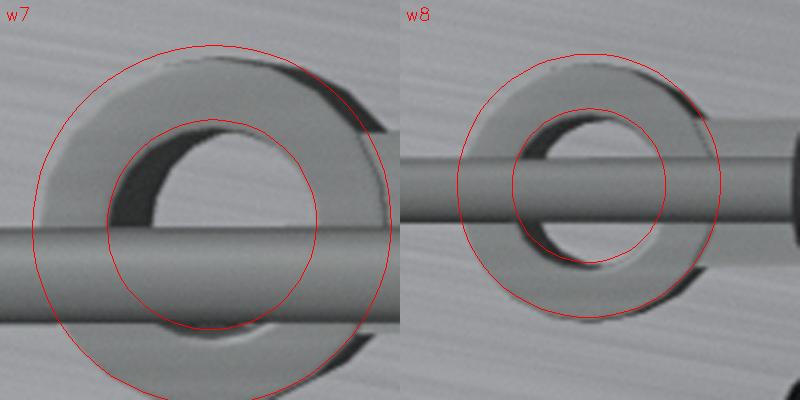

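View pics/ov3.png

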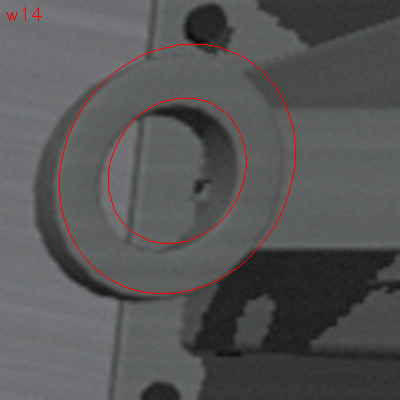

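```bash
python3 - <<'E'
from plan import *
T=R.from_euler('z',V[2])*R.from_euler('x',np.pi)
P=W(V,(-.001,.1554,.29)); print(P,*rel(P,T))
E
```

```text
[0.53826463 0.16690817 0.29      ] [0.772 0.089 0.243] [-0.001  0.     0.001]
```

```bash
python3 -m crank '[[0.2,0.03,0,0,0,0,0.3],[0.45,0.06,0,0,0,0,0.3],[0.65,0.089,0,0,0,0,0.3],[0.772,0.089,0.1,0,0,0,0.3],[0.772,0.089,0.243,0,0,0,0.3],[0.772,0.089,0.243,0,0,0,0.3],[0.772,0.089,0.243,0,0,0,0.3],[0.772,0.089,0.243,0,0,0,0.3]]'
python3 - <<'E'
from plan import *
T=R.from_euler('z',V[2])*R.from_euler('x',np.pi)
s=telemetry.get_state(); P=W(V,(-.001,.1554,.25)); print(s['eef_pos'],s['contact_force'],*rel(P,T))
for n,(x0,y0) in {'scene':(330,180),'side':(240,120)}.items():
    p=shot(n); im=cv2.cvtColor(p['pixels'],cv2.COLOR_RGB2BGR)[y0:y0+110,x0:x0+130]
    im=cv2.resize(im,None,fx=5,fy=5,interpolation=cv2.INTER_CUBIC)
    X=W(V,(0,.155,.14)); c=((proj(p,X)-[x0,y0]+.5)*5).astype(int); cv2.drawMarker(im,tuple(map(int,c)),(0,0,255))
    cv2.imwrite(f'pics/{n}19.png',im)
E
```

```text
time: 27.65
eef_pos: [0.5386, 0.1663, 0.2917]
tcp_rot: [0.996, 0.086, 0.001, -0.001]
contact_force: [-0.8, 0.3, -3.3]
opening: 0.508
[0.53858541 0.16626041 0.2916723 ] [-0.82766235  0.31504909 -3.34581541] [-0.002 -0.004  0.278] [-0.001 -0.001 -0.   ]
```

View pics/scene19.png

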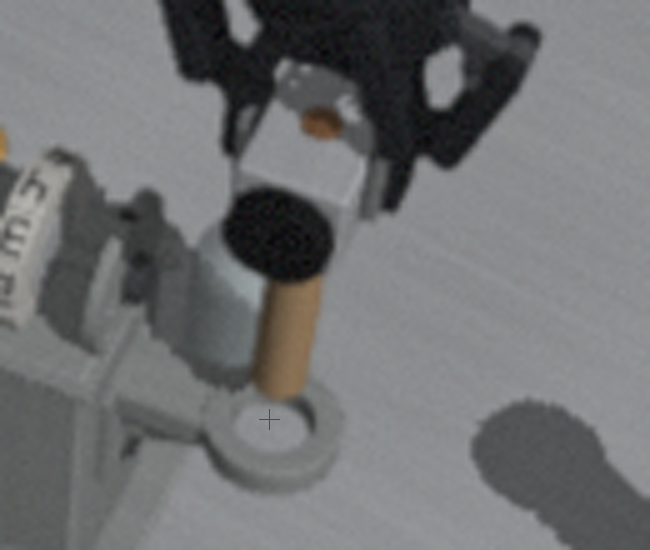

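View pics/side19.png

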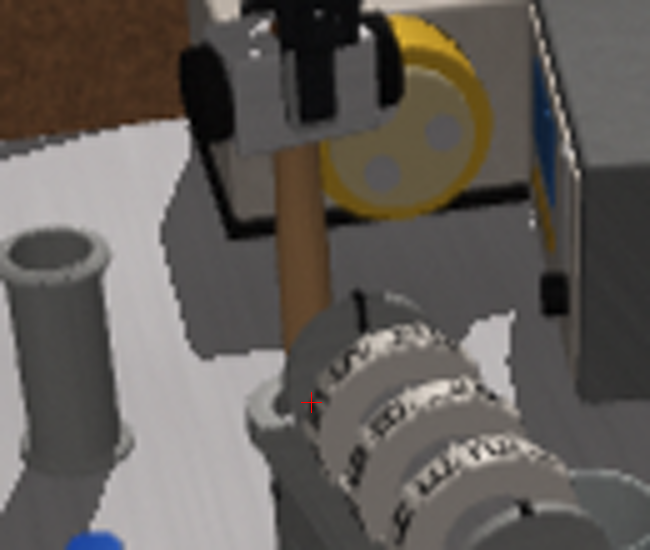

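The handle's line meets the ring hole (crop centre about (272,420)), so I descend gently.

```bash
python3 -m crank '[[0,-0.004,0.08,0,0,0,0.3],[0,-0.004,0.16,0,0,0,0.3],[0,-0.004,0.24,0,0,0,0.3],[0,-0.004,0.3,0,0,0,0.3],[0,-0.004,0.3,0,0,0,0.3]]'
python3 - <<'E'
from plan import *
n='scene';x0,y0=330,180
p=shot(n); im=cv2.cvtColor(p['pixels'],cv2.COLOR_RGB2BGR)[y0:y0+110,x0:x0+130]
cv2.imwrite(f'pics/{n}20.png',cv2.resize(im,None,fx=5,fy=5,interpolation=cv2.INTER_CUBIC))
E
```

```text
time: 28.25
eef_pos: [0.5368, 0.1663, 0.2423]
tcp_rot: [0.996, 0.086, -0.003, -0.0]
contact_force: [-0.7, 0.1, -4.6]
opening: 0.501
```

View pics/scene20.png

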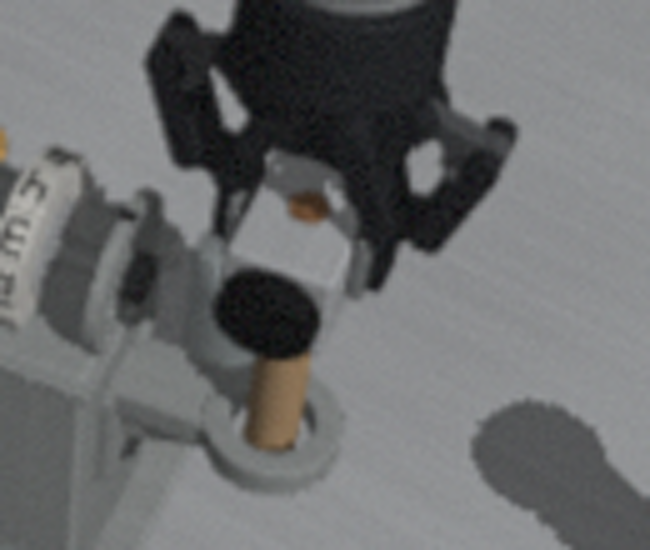

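The butt is in the ring with no lateral force, so I carry on down.

```bash
python3 -m crank '[[0,0,0.12,0,0,0,0.3],[0,0,0.24,0,0,0,0.3],[0,0,0.36,0,0,0,0.3],[0,0,0.48,0,0,0,0.3],[0,0,0.56,0,0,0,0.3],[0,0,0.58,0,0,0,0.3],[0,0,0.58,0,0,0,0.3]]'
python3 - <<'E'
from plan import *
s=telemetry.get_state(); print(s['eef_pos'],s['contact_force'],W(V,(-.001,.1554,.14)))
E
```

```text
time: 29.0
eef_pos: [0.5383, 0.1666, 0.1583]
tcp_rot: [0.996, 0.086, -0.0, -0.001]
contact_force: [-0.5, -0.0, -2.8]
opening: 0.503
[0.53830621 0.16664333 0.15830429] [-0.51927823 -0.02633701 -2.77579417] [0.53826463 0.16690817 0.14      ]
```

```bash
python3 -m crank '[[0,0,0.03,0,0,0,0.3],[0,0,0.055,0,0,0,0.3],[0,0,0.065,0,0,0,0.3],[0,0,0.07,0,0,0,0.3],[0,0,0.07,0,0,0,0.3]]'
```

```text
time: 29.5
eef_pos: [0.5382, 0.1667, 0.1482]
tcp_rot: [0.996, 0.086, 0.0, -0.0]
contact_force: [-1.2, 0.1, -1.4]
opening: 0.501
```

```bash
python3 -m crank '[[0,0,0,0,0,0,0.75],[0,0,0,0,0,0,0.75],[0,0,0,0,0,0,0.75],[0,0,0,0,0,0,0.75],[0,0,-0.2,0,0,0,0.75],[0,0,-0.5,0,0,0,0.75],[0,0,-0.8,0,0,0,0.75],[-0.3,0,-1,0,0,0,0.75],[-0.5,0,-1,0,0,0,0.75],[-0.5,0,-1,0,0,0,0.75]]'
python3 - <<'E'
from plan import *
p=shot('wrist','w21.png'); shot('side','s21.png'); shot('scene','c21.png'); s=telemetry.get_state(); print(s['eef_pos'],s['contact_force'],s['time'])
E
```

```text
time: 30.5
eef_pos: [0.4623, 0.1537, 0.2995]
tcp_rot: [0.996, 0.086, 0.001, -0.001]
contact_force: [0.8, -0.5, 0.3]
opening: 0.753
[0.46454649 0.15363756 0.297619  ] [ 0.13416477 -0.58377437 -0.3133092 ] 30.65
```

View pics/w21.png

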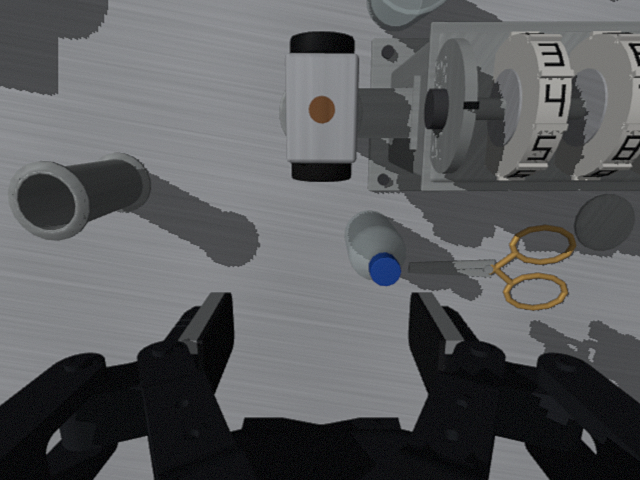

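View pics/s21.png

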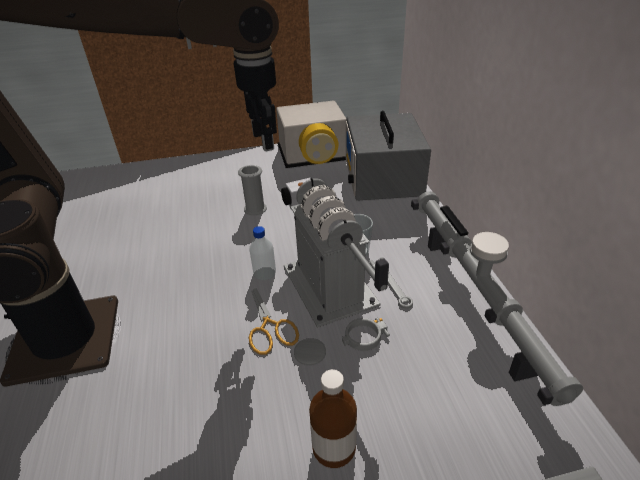

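View pics/c21.png

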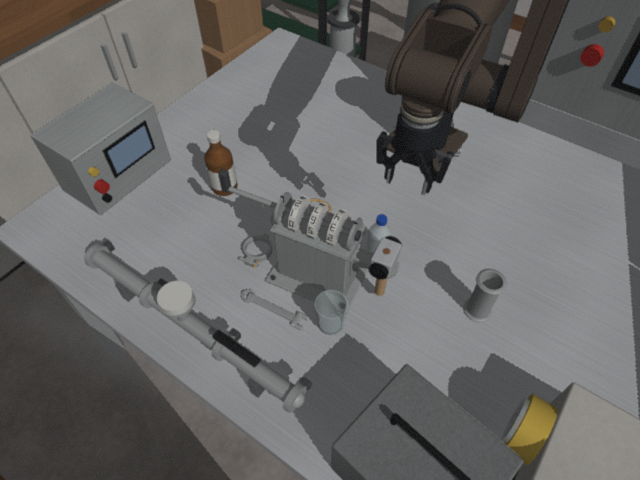

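The mallet hangs in the ring: dot at (322,109) in the wrist view, head seated in the scene view at (385,250). I take one last look at the code from above.

```bash
python3 -m crank '[[0,0.25,-0.2,0,0,0,0.75],[0,0.5,-0.4,0,0,0,0.75],[0.1,0.75,-0.5,0,0,0,0.75],[0.1,0.9,-0.6,0,0,0,0.75],[0.1,0.9,-0.6,0,0,0,0.75],[0.1,0.9,-0.6,0,0,0,0.75],[0.1,0.9,-0.6,0,0,0,0.75]]'
python3 - <<'E'
from plan import *
p=shot('wrist','w22.png'); s=telemetry.get_state(); print(s['eef_pos'])
hsv=cv2.cvtColor(p['pixels'],cv2.COLOR_RGB2HSV); m=((hsv[...,1]>110)&(hsv[...,0]<20)).astype(np.uint8)
n,l,st,ce=cv2.connectedComponentsWithStats(m)
for k in range(1,n):
    if st[k,4]>60: print(st[k],ce[k],atz(p,ce[k][1],ce[k][0],.184))
print('ring',W(V,(0,.155,.14)))
im=cv2.cvtColor(p['pixels'],cv2.COLOR_RGB2BGR)[60:260,100:500]; cv2.imwrite('pics/w22c.png',cv2.resize(im,None,fx=2,fy=2,interpolation=cv2.INTER_CUBIC))
E
```

```text
time: 31.35
eef_pos: [0.5021, 0.0238, 0.386]
tcp_rot: [0.996, 0.086, -0.001, -0.001]
contact_force: [-0.4, -0.0, 0.6]
opening: 0.752
[0.50195375 0.02404403 0.38607805]
[148 126  19  18 266] [156.90601504 134.46992481] [0.53777845 0.1663334  0.184     ]
[ 364  221   70   72 1107] [400.46341463 257.54652213] [ 0.46927781 -0.05226434  0.184     ]
[578 220  41  49 463] [589.48596112 238.77321814] [ 0.51430754 -0.21000721  0.184     ]
[624 245  16  50 568] [632.91021127 270.64084507] [ 0.49294802 -0.25788777  0.184     ]
ring [0.53931856 0.16668628 0.14      ]
```

View pics/w22.png

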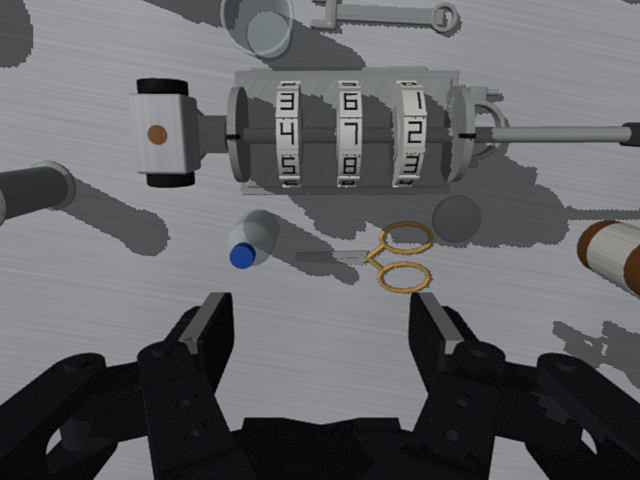

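View pics/w22c.png

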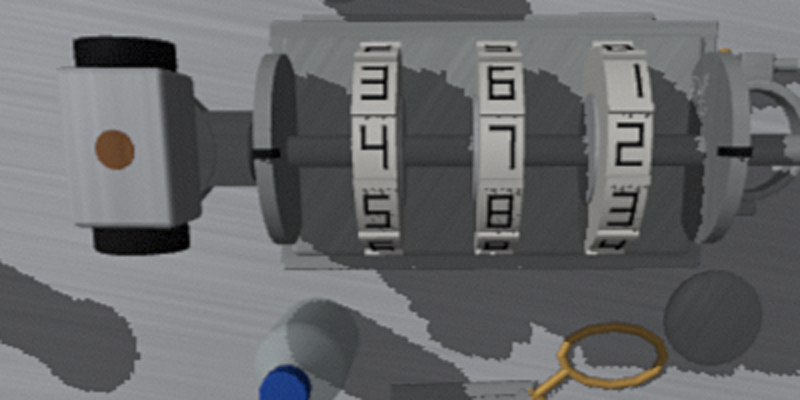

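The crop shows the marks at row 153 and the digits 4, 7 and 2 at rows 147, 148 and 145, which is about 0.05–0.08 rad off the line. The mallet dot is within 2 mm of the ring axis and everything else is where it was. I hand the job in.

```bash
python3 -c "
from plant import ticket,telemetry
print(ticket.sign_off()); print(telemetry.get_state()['time'])"
```

```text
the job is handed in; nothing more can be done
None
the job is handed in; nothing more can be done
```

The mallet is back in the ring, the wheels show 4-7-2 and the lock bar is drawn out. I handed the job in at about 31 s of the 72 s allowed; the hand-in reported no verdict.

**How it was done:** I pinched each wheel across its flat sides and carried it round with the hand leaning: middle up to 7, left down to 4, right down to 2. I then drew the bar by its handle, and moved the mallet from the spool into the ring and released it.

**Last checks:**
- **Code:** 4, 7 and 2 stand within about 0.05–0.08 rad of the read line in the final wrist picture; up to 0.25 rad is allowed.
- **Bar:** it travelled about 99 mm, until the wrist force rose to 17 N at its stop. The final picture shows its end clear of the ring.
- **Mallet:** the dot on the head is about 2 mm from my estimate of the ring's axis. At release, the gripper height put the underside of the head on the ring's top to within about 1 mm. It looks upright in the pictures; I did not measure its tilt.
- **Other things on the bench:** none looks moved, judged by eye from the pictures.

**What disagreed:** wrist-camera fixes on the holder differed by up to about 3 mm between views. I used the close-range ones, and the pinch and handle-grip positions agreed with them.

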